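Open both leaves of the reagent cupboard

TASK

The slide box in the small steel cupboard is wider than one door, so the cupboard has to stand fully open before it can come out. Swing the right-hand door wide open first, then slide the brass thumb piece on the edge of the left-hand door all the way down to draw that door's bolt, and then swing the left-hand door wide open too, so that both doors end up square to the cupboard's front or further. Move the doors steadily, do not fling them, and leave the bottles inside and the case on top standing where they are.

Things in the scene. Friction and masses are not known exactly. Their poses are not given: they have to be found in the camera images.
- cupboard: Grey steel cupboard with two white inset doors, fixed on the desk: 290 mm wide (y), 150 deep (x), 244 high. Origin: centre of its underside, desk height. x points into it (the doors face -x), y to the left of one facing it, z up. Shut doors: front faces at x = -75, z 29 to 231 mm; hinge lines at y = +-136.5 mm. The right-hand door (-y) laps 10 mm past the middle over the left-hand one.
- head_edge (a point): Middle of the front lower edge of the cupboard's head (top panel), z = 234 mm, 1 mm in front of the shut doors. The head is 10 mm thick (top at 244 mm) and covers everything behind this edge, so nothing behind the doors' fronts can be reached from straight above. Its top is free for 70 mm behind this edge; then the case and two petri dishes.
- shelf_edge (a point): Middle of the front edge of the inner shelf, 64 mm behind the shut doors' front plane, z = 105 mm; it carries bottles up to 98 mm high, at least 15 mm behind this edge. Below it lies a blue slide box, fixed, 176 mm wide, 40 mm high, its front 36 mm behind the doors' front plane.
- right_door (a joint): Hinge of the right-hand (-y) door, the active one, 20 mm thick, in rad: 0 shut, grows as it swings out to the robot (counter-clockwise from above), 1.571 square to the front, stop at 1.92. Starts 0 to 0.1 ajar. No latch; a stiff hinge (under 1 N at the handle), it stays where left. It hides the bolt's thumb piece and keeps the other door shut until it is open.
- left_door (a joint): Hinge of the left-hand (+y) door, the passive one, in rad: 0 shut, grows as it swings out to the robot (clockwise from above), 1.571 square to the front, stop at 1.92. Same stiff hinge. Starts shut, held by its bolt, which stands in the head, until the bolt is drawn.
- bolt (a joint): The flush bolt in the left-hand door's edge, in m: 0 shot up (its rod 8 mm into the head; starts within 1.5 mm of that), grows as the thumb piece slides straight down, 0.014 fully drawn (hard stop). The rod is clear of the head from 0.009 on. It needs about 4 N and stays where it is left.
- thumb_top (a point): Middle of the top face of the bolt's brass thumb piece: a ribbed block 22 mm long (along the door), 13 wide, 10 high, standing out of the left-hand door's edge into the right-hand opening; 10 mm behind the doors' front plane, 52 mm below the head when shot. The door's flat edge rises 12 mm to the left (+y) of this point. Only the head is above it. Moves with bolt and door.
- right_handle (a point): Middle of the right-hand door's pull: an upright round steel bar, 10 mm thick, 59 mm long (30 mm above and below this point), 36 mm out from the door's face, joined to it by a level arm at either end; 94.5 mm from the hinge line along the door, 42 mm from the middle. Moves with the door. Its y axis lies along the door.
- left_handle (a point): The same on the left-hand door, 94.5 mm from its hinge line. A monitor 0.36 m high stands behind and to the left, about 0.2 m from where the opened door's handle comes to rest: leave the handle upward rather than to the left.
- right_hinge (a point): Point on the right-hand door's hinge line, at the height of the handle's middle.
- left_hinge (a point): Point on the left-hand door's hinge line, at the height of the handle's middle.
- dropper_red: A bystander that must stay standing where it is: brown dropper bottle with a red label, 35 mm across, 98 mm high, on the inner shelf behind the right-hand door. Origin: centre of its underside.
- balsam_bottle: A bystander that must stay standing where it is: small brown bottle with a white cap, 32 mm across, 67 mm high, on the inner shelf near the middle. Origin: centre of its underside.
- dropper_blue: A bystander that must stay standing where it is: brown dropper bottle with a blue label, 35 mm across, 96 mm high, on the inner shelf behind the left-hand door. Origin: centre of its underside.
- objective_case: A bystander that must stay standing where it is: white case with a black lid, 36 mm across, 52 mm high, at the back of the cupboard's top. Origin: centre of its underside.

How it is judged:
On the way, in this order (a step that is already met when the one before it is completed fails the run):
1. the right-hand door is open (more than 70 degrees) (value of joint right_door above 1.22 rad), for 0.2 s.
2. the bolt is drawn (at least 11.5 of its 14 mm) (value of joint bolt above 0.0115 m), for 0.2 s.
3. the left-hand door is open (more than 70 degrees) (value of joint left_door above 1.22 rad), for 0.2 s.
At the end, for the whole second after the job is handed in: both doors stand still and open by 80 degrees or more (1.4 rad), and the bolt is still drawn (at least 10.5 mm) (value of joint each of right_door, left_door above 1.4 rad and value of joint bolt above 0.0105 m and velocity of joint right_door between -0.05 and 0.05 rad/s and velocity of joint left_door between -0.05 and 0.05 rad/s); the robot touches nothing.
It fails at once if a door is flung (faster than 4 rad/s) (velocity of joint any of right_door, left_door above 4 rad/s or velocity of joint any of right_door, left_door below -4 rad/s).
It fails at once if a bottle in the cupboard or the case on top is shifted by more than 20 mm or tipped (distance of any of dropper_red, balsam_bottle, dropper_blue, objective_case from where it was at the start of the episode above 0.02 m or angle between any of dropper_red, balsam_bottle, dropper_blue, objective_case's own z axis and vertical above 0.35 rad).
It also fails if it takes over 64 s, if anything falls off the work surface, if the arm or the gripper's body presses on something with over 40 N, if the wrist force passes 120 N, or if a joint passes its speed limit or range.

ROBOT

A 6-joint arm with a two-finger parallel gripper is mounted at the origin on a cart in front of the work surface, level with it; the furniture and walls round the work are solid. World frame = base frame: x ahead of the robot, y to its left, z up, the work surface at z = 0. Lengths are in m, angles in rad, forces in N, time in s.
With the tool pointing down it reaches from about 0.325 to 0.9 m from the base axis. Payload 6.1 kg.
Tool frame: the origin (TCP) lies midway between the tips of the shut fingers; the grasp point (between the pads) lies 19 mm behind it; z points along the fingers, y is the line along which they close (so a half turn about z gives the same grasp; the last joint's range is limited). The gripper opens to 87 mm and grips with 3 to 60 N. Pads are 19 mm wide; open, the fingers measure 117 mm over their backs; the gripper's body (75 mm by 190 mm) begins 51 mm behind the grasp point.
Start: joints at [1.142, 0.22, 1.526, -0, 1.395, -0.126], TCP at [0.186, 0.597, 0.223] pointing down, gripper open.
Joint ranges: [-2.98, 2.98], [-0.91, 2.08], [0.09, 2.57], [-1.24, 4.39], [0.2, 2.65], [-2.68, 2.68]. Speed limits (rad/s): [2.57, 2.57, 3.01, 3.14, 3.14, 3.14].

INTERFACE

Orientations are given as a unit quaternion [w, x, y, z].
In Python, from workcell import ctrl gives the robot as it stands.
- The arm moves only by the tool arm_command, never from a script. Its argument "steps" is a list of rows, each an object of numbers: "x", "y", "z": the shift along the tool's x, y, z in units of 25 mm (1.0 is 25 mm); "yaw": the turn about the tool's z in units of 5 degrees (1.0 is 5 degrees). A call has 1 to 10 rows; each row is the pose to reach, as a shift and turn from the pose commanded when the call began, along the tool's axes at that moment; what a row does not reach only later rows make up. A row lasts 1/10 s, in which the tool goes at most 50 mm and 8.59 degrees, less where a joint would pass 70% of its speed; a pose out of reach is approached as far as the arm can. A call with a gripper value outside its range is refused whole. "jaw" is the opening, from 0 (shut) to 1 (fully open), set as the call begins (left out, the last holds). The fingers move at their own pace and stop on an object; the grip force is fixed at half the most. Time passes only in rows, so rows that repeat a pose let the fingers close. It gives the time, the measured TCP pose, the force, the opening and the grip force at its end, in the units of the state.
- ctrl.read_state(): the state, without advancing time (a new reading comes with each control period).
- ctrl.get_image(name): name is "scene" or "top" or "wrist"; returns the picture (420x560x3 uint8, red, green, blue); there is no depth.
- ctrl.camera_model(name): a dict with "intrinsics" (3x3 intrinsics, pixels), "position" and "orientation" of the camera in the world; the wrist camera has in their place "tool_from_camera" (4x4, takes a point from camera to tool coordinates, whose origin is the TCP and whose axes are the flange's). Camera axes: x right, y down, z forward; pixel columns grow to the right and rows downward; lengths in m; the calibration is good to about 2 mm. A picture is of the moment at which its call begins: read the wrist's pose just before it. camera_model takes no time and is no camera call.
- ctrl.job_done(): hands the job in; it is judged then, once.
The state is a dict: "clock": time; "joint_pos": joint angles; "qvel": joint speeds; "effort": joint torques, N m; "ee_pos": TCP position; "ee_rot": TCP orientation; "wrist_force": force on the tool from outside, world axes, zero at the start; "ft_torque": the same for the moment, N m; "width": finger opening in m; "grip_force": force on a finger pad.
Only numpy, scipy, OpenCV 4.12 (cv2) and the standard library are available. Lean on these libraries where they do the work, as an engineer would, in place of code of your own. Each camera call takes 0.05 s, during which the arm holds its last target. There are 200 camera calls.

## Working session

There is one attempt and no reset: what is moved stays moved. The work goes in short steps, Python scripts to look and compute and a tool call to move; the robot and the scene stay as the last step left them, time stands still between calls to the robot, and variables do not carry over. Pictures are saved under pics/ and viewed, at most 10 in all, crops included, and the job is handed in when it is done.

Besides the shell and the picture viewer there is one more tool, called after "Call:" as name(argument=value, ...), one argument or row to a line, values as JSON. arm_command: Moves the arm, as the interface text tells. Its arguments: {"type":"object","properties":{"steps":{"type":"array"},"jaw":{"type":"number"}},"required":["steps"]}

```bash
ls; mkdir -p pics; python3 - <<'E'
from workcell import ctrl
import cv2,numpy as np
np.set_printoptions(precision=4,suppress=True)
print(ctrl.read_state())
a=[]
for n in("scene","top"):
    im=ctrl.get_image(n);cv2.imwrite(f"pics/{n}0.png",im[...,::-1])
for n in("scene","top","wrist"):
    print(n,ctrl.camera_model(n))
E
```

```text
pics
{'clock': 0.0, 'joint_pos': array([ 1.1419,  0.2212,  1.5276,  0.    ,  1.3947, -0.1261]), 'qvel': array([ 0.0011, -0.0009, -0.0002,  0.0011,  0.0031,  0.    ]), 'effort': array([ -0.003 , -49.4618, -38.737 ,   0.0697,   0.0571,  -0.0002]), 'ee_pos': array([0.1861, 0.596 , 0.2215]), 'ee_rot': array([-0.0003,  0.1508,  0.9886, -0.0009]), 'wrist_force': array([-0.1168, -0.2031, -1.1227]), 'ft_torque': array([ 0.0105, -0.019 , -0.0143]), 'grip_force': 0.0, 'width': 0.08682376652895031}
scene {'intrinsics': array([[394.5345,   0.    , 276.4007],
       [  0.    , 394.5345, 207.2449],
       [  0.    ,   0.    ,   1.    ]]), 'position': array([0.2562, 0.2974, 0.7503]), 'orientation': array([ 0.1405, -0.3227,  0.8645, -0.3588])}
top {'intrinsics': array([[385.8814,   0.    , 275.011 ],
       [  0.    , 385.8814, 204.236 ],
       [  0.    ,   0.    ,   1.    ]]), 'position': array([ 0.1716, -0.0063,  0.8421]), 'orientation': array([ 0.1836, -0.5773,  0.7545, -0.2525])}
wrist {'intrinsics': array([[357.1576,   0.    , 282.9562],
       [  0.    , 357.1576, 208.6916],
       [  0.    ,   0.    ,   1.    ]]), 'tool_from_camera': array([[-0.0007, -0.9673, -0.2537,  0.0696],
       [ 1.    , -0.0007, -0.0002, -0.0002],
       [ 0.    , -0.2537,  0.9673, -0.1609],
       [ 0.    ,  0.    ,  0.    ,  1.    ]])}
```

View pics/scene0.png

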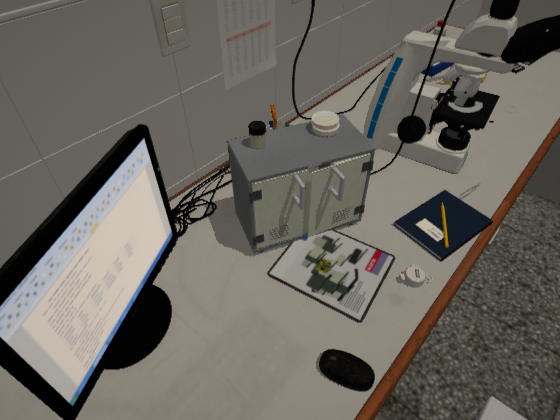

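View pics/top0.png

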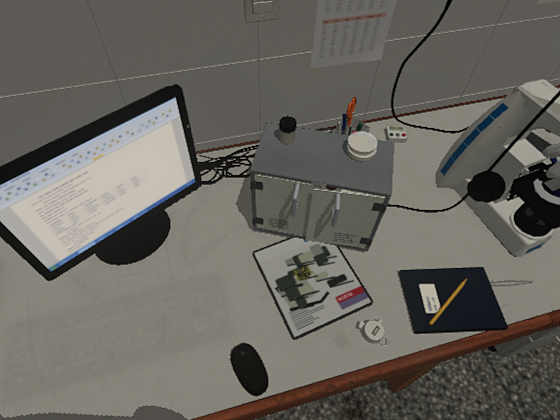

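The cupboard is at about (230–372, 115–250) in the scene view and (250–393, 122–248) in the top view. Its doors are nearly shut, with the handles at (299,190)/(337,182) and (296,195)/(337,202). I'll zoom in for the corners.

```bash
python3 - <<'E'
import cv2,numpy as np
for n,(x,y) in dict(scene=(222,108),top=(235,115)).items():
    im=cv2.imread(f"pics/{n}0.png")[y:y+145,x:x+165]
    im=cv2.resize(im,None,fx=4,fy=4,interpolation=cv2.INTER_CUBIC)
    im=cv2.convertScaleAbs(im,alpha=1.3)
    for k in range(0,165,20):
        cv2.putText(im,str(x+k),(4*k,10),0,.4,(0,255,255));cv2.line(im,(4*k,12),(4*k,18),(0,255,255))
    for k in range(0,145,20):
        cv2.putText(im,str(y+k),(0,4*k+4),0,.4,(0,255,255));cv2.line(im,(28,4*k),(34,4*k),(0,255,255))
    cv2.imwrite(f"pics/{n}z.png",im)
E
```

```text
(no output)
```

View pics/scenez.png

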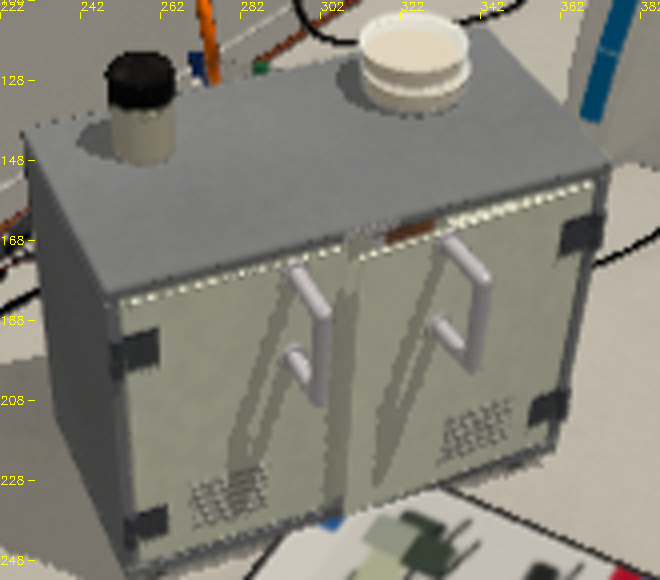

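View pics/topz.png

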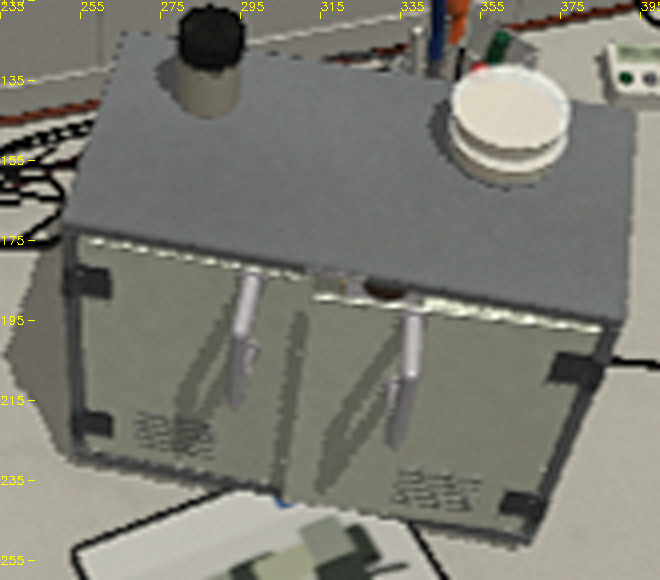

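Scene corners: top FL (248,181), FR (374,149), BL (228,141); bottom FL (254.5,252), FR (361,221). Top-view corners: FL (252,172), FR (390.5,195.5), BR (394,143); bottom FL (253,230), FR (367.5,251). The right handle bar is at (343,179)–(340,201) in the scene view. I'll cast rays onto the known planes.

```bash
cat > h.py <<'E'
from workcell import ctrl
import numpy as np
from scipy.spatial.transform import Rotation as R
np.set_printoptions(precision=4,suppress=True)
def rot(q): return R.from_quat(np.roll(q,-1))
def cam(n,st=None):
    m=ctrl.camera_model(n);K=np.array(m["intrinsics"])
    if n=="wrist":
        T=np.eye(4);T[:3,:3]=rot(st["ee_rot"]).as_matrix();T[:3,3]=st["ee_pos"];T=T@m["tool_from_camera"]
        return K,T[:3,3],T[:3,:3]
    return K,np.array(m["position"]),rot(m["orientation"]).as_matrix()
def ray(c,p):
    K,o,M=c; d=M@np.linalg.solve(K,[p[0],p[1],1]); return o,d/np.linalg.norm(d)
def onz(c,p,z):
    o,d=ray(c,p); return o+d*(z-o[2])/d[2]
def proj(c,X):
    K,o,M=c; v=K@(M.T@(np.asarray(X)-o)); return v[:2]/v[2]
def tri(r):
    A=0;b=0
    for o,d in r:
        P=np.eye(3)-np.outer(d,d);A=A+P;b=b+P@o
    return np.linalg.solve(A,b)
E
python3 - <<'E'
from h import *
L={"FL":(-.075,.145,.244),"FR":(-.075,-.145,.244),"BL":(.075,.145,.244),"BR":(.075,-.145,.244),"bFL":(-.075,.145,0),"bFR":(-.075,-.145,0)}
obs=[("scene","FL",(248.2,181)),("scene","FR",(374.3,148.8)),("scene","BL",(228.2,141)),("scene","bFL",(254.5,252.2)),("scene","bFR",(360.8,221)),
("top","FL",(252,172)),("top","FR",(390.5,195.5)),("top","BR",(393.8,143)),("top","bFL",(253,230)),("top","bFR",(367.5,251.2))]
P=[];Q=[]
for n,k,p in obs:
    w=onz(cam(n),p,L[k][2]);print(n,k,w);P.append(L[k]);Q.append(w)
P=np.array(P);Q=np.array(Q)
z=P[:,0]+1j*P[:,1];w=Q[:,0]+1j*Q[:,1]
for s in(slice(None),slice(0,5),slice(5,10)):
    zc=z[s]-z[s].mean();a=np.sum(np.conj(zc)*(w[s]-w[s].mean()))
    yaw=np.angle(a);t=w[s].mean()-np.exp(1j*yaw)*z[s].mean()
    print("pose",t,yaw,"scale",abs(a)/np.sum(abs(zc)**2),"res",np.abs(w[s]-t-np.exp(1j*yaw)*z[s]))
E
```

```text
scene FL [ 0.6881 -0.1032  0.244 ]
scene FR [ 0.556  -0.3538  0.244 ]
scene BL [ 0.8155 -0.1713  0.244 ]
scene bFL [ 0.7008 -0.1167  0.    ]
scene bFR [ 0.562  -0.3726  0.    ]
top FL [ 0.6851 -0.1081  0.244 ]
top FR [ 0.5564 -0.3574  0.244 ]
top BR [ 0.6882 -0.4283  0.244 ]
top bFL [ 0.7012 -0.1062  0.    ]
top bFR [ 0.5668 -0.3677  0.    ]
pose (0.6919656294204808-0.26922392698977055j) -0.4781718677943316 scale 0.9820556112489426 res [0.0048 0.01   0.0105 0.0138 0.0097 0.0073 0.0065 0.0056 0.0091 0.0092]
pose (0.6912194052542154-0.2698858846066825j) -0.4752542964862898 scale 0.980341063307612 res [0.0044 0.0109 0.0096 0.0141 0.0089]
pose (0.6928670011749298-0.2686972881392492j) -0.4821703449563344 scale 0.985104222442703 res [0.0089 0.0057 0.0054 0.0076 0.0093]
```

```bash
python3 - <<'E'
from h import *
s,t=cam("scene"),cam("top")
pt=dict(FL=((248.2,181),(252,172)),FR=((374.3,148.8),(390.5,195.5)),bFL=((254.5,252.2),(253,230)),bFR=((360.8,221),(367.5,251.2)),
Rtop=((343.2,179),(337.2,209.2)),Rbot=((340.2,200.5),(333.7,226)),Ltop=((302.5,186.5),(294.2,200)),Lbot=((301.5,208),(293.5,216)))
for k,(a,b) in pt.items():
    X=tri([ray(s,a),ray(t,b)]); print(k,X,proj(s,X)-a,proj(t,X)-b)
E
```

```text
FL [ 0.6943 -0.1098  0.235 ] [0.3233 0.4572] [-0.102  -0.5257]
FR [ 0.5591 -0.36    0.2393] [-0.0791 -0.1078] [0.0232 0.1436]
bFL [ 0.6864 -0.1034  0.024 ] [0.0438 0.0604] [-0.0101 -0.0691]
bFR [ 0.5583 -0.3612  0.0138] [-0.4393 -0.5638] [0.1102 0.7369]
Rtop [ 0.5643 -0.2519  0.2225] [-0.3856 -0.5297] [0.1009 0.6705]
Rbot [ 0.5655 -0.2542  0.1591] [-0.3654 -0.4901] [0.091  0.6194]
Ltop [ 0.6087 -0.176   0.2252] [0.2719 0.3744] [-0.0762 -0.4539]
Lbot [ 0.6118 -0.1792  0.1615] [-0.0189 -0.0258] [0.0048 0.0312]
```

Call:
arm_command(
  steps=[
    {"z": -2},
    {"z": -4},
    {"z": -6},
  ],
)

```text
schema error: expected keys x, y, z, yaw
```

```bash
cat >> h.py <<'E'
def plan(X,th=None,n=""):
    "units from current measured pose to world TCP X and tool-y heading th(deg)"
    s=ctrl.read_state();M=rot(s["ee_rot"]).as_matrix()
    v=M.T@(np.asarray(X)-s["ee_pos"])/.025
    cur=np.degrees(np.arctan2(M[1,1],M[0,1]))
    print(n,"units",v.round(2),"cur th",cur.round(2),"yaw",None if th is None else round((cur-th)/5,2),"t",s["clock"])
C=np.array([.691,-.268,0]);YAW=-.478
def cup(x,y,z): return C+R.from_euler('z',YAW).apply([x,y,z])
E
python3 - <<'E'
from h import *
t=cam("top");s=cam("scene")
for n,p in(("screen lower-left",(50,278)),("screen lower right",(200,185)),("UR",(183,88))):print(n,onz(t,p,.1),onz(t,p,.36))
print(onz(s,(75,412),.1),onz(s,(175,240),.1),onz(s,(143,128),.36),onz(s,(0,255),.36))
plan((.40,.2,.42),None);plan((.42,-.1,.42),-117.4)
E
```

```text
screen lower-left [0.6319 0.3399 0.1   ] [0.4706 0.2186 0.36  ]
screen lower right [0.8    0.0014 0.1   ] [ 0.5799 -0.0013  0.36  ]
UR [ 1.1925 -0.0078  0.1   ] [ 0.8348 -0.0072  0.36  ]
[0.6352 0.3485 0.1   ] [0.7958 0.0266 0.1   ] [0.8319 0.0067 0.36  ] [0.729  0.2956 0.36  ]
 units [-12.89 -12.58  -7.92] cur th 72.65 yaw None t 0.1
 units [-17.23 -23.8   -7.9 ] cur th 72.65 yaw 38.01 t 0.1
```

Call:
arm_command(
  steps=[
    {"x": 0,"y": 0,"z": -4,"yaw": 2},
    {"x": -13,"y": -12.5,"z": -8,"yaw": 18},
    {"x": -13,"y": -12.5,"z": -8,"yaw": 18},
    {"x": -13,"y": -12.5,"z": -8,"yaw": 18},
    {"x": -13,"y": -12.5,"z": -8,"yaw": 18},
    {"x": -13,"y": -12.5,"z": -8,"yaw": 18},
    {"x": -13,"y": -12.5,"z": -8,"yaw": 18},
    {"x": -13,"y": -12.5,"z": -8,"yaw": 18},
    {"x": -13,"y": -12.5,"z": -8,"yaw": 18},
    {"x": -13,"y": -12.5,"z": -8,"yaw": 18},
  ],
  jaw=1,
)

```text
clock: 1.1
ee_pos: [0.3922, 0.2205, 0.415]
ee_rot: [-0.0, 0.786, 0.618, 0.0]
wrist_force: [1.7, 0.5, -0.8]
width: 0.0869
grip_force: 0.0
```

```bash
python3 - <<'E'
from h import *
print(ctrl.read_state())
plan((.42,-.1,.42),-117.4)
plan(cup(-.24,-.06,.35),-117.4)
E
```

```text
{'clock': 1.1, 'joint_pos': array([ 0.3365, -0.2581,  1.6451,  0.    ,  1.7546,  0.5744]), 'qvel': array([-1.0627, -0.0321, -0.2583,  0.0014,  0.2902,  0.4361]), 'effort': array([  5.7876, -29.1919, -38.9552,   0.0654,   0.0051,  -0.5819]), 'ee_pos': array([0.3922, 0.2205, 0.415 ]), 'ee_rot': array([-0.    ,  0.786 ,  0.6182,  0.    ]), 'wrist_force': array([ 1.7073,  0.4609, -0.7649]), 'ft_torque': array([-0.0646,  0.0461,  0.035 ]), 'grip_force': 0.0, 'width': 0.0869029868551046}
 units [-12.2   4.1  -0.2] cur th -13.63 yaw 20.75 t 1.1
 units [-16.22   6.33   2.6 ] cur th -13.63 yaw 20.75 t 1.1
```

```bash
python3 - <<'E'
from h import *
plan((.563,-.252,.32),-117.4+3)
E
```

```text
units [-16.76  11.09   3.8 ] cur th -13.63 yaw 20.15 t 1.1
```

Call:
arm_command(
  steps=[
    {"x": -16.5,"y": 11,"z": 3,"yaw": 20},
    {"x": -16.5,"y": 11,"z": 3,"yaw": 20},
    {"x": -16.5,"y": 11,"z": 3,"yaw": 20},
    {"x": -16.5,"y": 11,"z": 3,"yaw": 20},
    {"x": -16.5,"y": 11,"z": 3,"yaw": 20},
    {"x": -16.5,"y": 11,"z": 3,"yaw": 20},
    {"x": -16.5,"y": 11,"z": 3,"yaw": 20},
    {"x": -16.5,"y": 11,"z": 3,"yaw": 20},
    {"x": -16.5,"y": 11,"z": 3,"yaw": 20},
    {"x": -16.5,"y": 11,"z": 3,"yaw": 20},
  ],
  jaw=1,
)

```text
clock: 2.1
ee_pos: [0.5644, -0.2431, 0.3389]
ee_rot: [-0.0, 0.996, -0.084, -0.0]
wrist_force: [0.9, 0.4, 0.7]
width: 0.0873
grip_force: 0.0
```

Call:
arm_command(
  steps=[
    {"x": 0,"y": 0,"z": 0,"yaw": 2},
    {"x": 0,"y": 0,"z": 0,"yaw": 2},
    {"x": 0,"y": 0,"z": 0,"yaw": 2},
    {"x": 0,"y": 0,"z": 0,"yaw": 2},
  ],
  jaw=1,
)

```text
clock: 2.5
ee_pos: [0.5643, -0.2401, 0.3405]
ee_rot: [0.0, 0.986, -0.165, 0.0]
wrist_force: [-0.6, -0.3, -0.3]
width: 0.087
grip_force: 0.0
```

```bash
python3 - <<'E'
from h import *
plan((.564,-.252,.181),-117.4+3)
print(ctrl.read_state()["joint_pos"])
im=ctrl.get_image("top")
import cv2
cv2.imwrite("pics/top1.png",cv2.resize(im[60:270,200:480,::-1],None,fx=2.8,fy=2.8))
plan((.564,-.252,.181),-117.4+3)
E
```

```text
units [0.14 0.45 6.38] cur th -109.0 yaw 1.08 t 2.5
[-0.5309  0.1433  1.3963  0.0001  1.601   1.3715]
 units [0.14 0.45 6.39] cur th -109.02 yaw 1.08 t 2.55
```

View pics/top1.png

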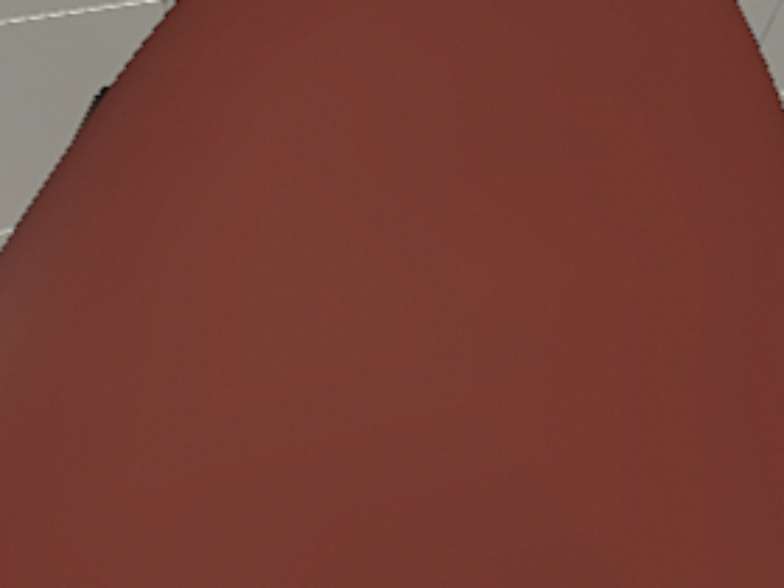

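The red arm fills the top view, so it shows nothing useful here. I'll go by geometry instead: line up, descend, and close on the bar.

Call:
arm_command(
  steps=[
    {"x": 0.15,"y": 0.45,"z": 1,"yaw": 1},
    {"x": 0.15,"y": 0.45,"z": 3,"yaw": 1},
    {"x": 0.15,"y": 0.45,"z": 4,"yaw": 1},
    {"x": 0.15,"y": 0.45,"z": 5,"yaw": 1},
    {"x": 0.15,"y": 0.45,"z": 6,"yaw": 1},
    {"x": 0.15,"y": 0.45,"z": 6.4,"yaw": 1},
    {"x": 0.15,"y": 0.45,"z": 6.4,"yaw": 1},
  ],
  jaw=1,
)

```text
clock: 3.25
ee_pos: [0.5633, -0.2518, 0.1787]
ee_rot: [-0.0, 0.978, -0.209, -0.001]
wrist_force: [-0.1, -0.1, -0.6]
width: 0.0866
grip_force: 0.0
```

Call:
arm_command(
  steps=[
    {"x": 0,"y": 0,"z": 0,"yaw": 0},
    {"x": 0,"y": 0,"z": 0,"yaw": 0},
    {"x": 0,"y": 0,"z": 0,"yaw": 0},
    {"x": 0,"y": 0,"z": 0,"yaw": 0},
    {"x": 0,"y": 0,"z": 0,"yaw": 0},
    {"x": 0,"y": 0,"z": 0,"yaw": 0},
  ],
  jaw=0,
)

```text
clock: 3.85
ee_pos: [0.5641, -0.253, 0.1799]
ee_rot: [0.0, 0.978, -0.21, 0.0]
wrist_force: [0.2, 0.2, -0.2]
width: 0.047
grip_force: 0.0
```

Call:
arm_command(
  steps=[
    {"x": 0,"y": 0,"z": 0,"yaw": 0},
    {"x": 0,"y": 0,"z": 0,"yaw": 0},
    {"x": 0,"y": 0,"z": 0,"yaw": 0},
    {"x": 0,"y": 0,"z": 0,"yaw": 0},
    {"x": 0,"y": 0,"z": 0,"yaw": 0},
    {"x": 0,"y": 0,"z": 0,"yaw": 0},
  ],
  jaw=0,
)

```text
clock: 4.45
ee_pos: [0.5642, -0.2515, 0.1797]
ee_rot: [-0.001, 0.978, -0.21, -0.0]
wrist_force: [0.8, 4.3, 0.9]
width: 0.0094
grip_force: 30.0
```

```bash
python3 - <<'E'
from h import *
s=ctrl.read_state();print(s["width"],s["grip_force"],s["wrist_force"],s["ee_pos"])
p0=s["ee_pos"]
M=rot(s["ee_rot"]).as_matrix()
for d in(0,.01):
  H=cup(-.075+d,-.1365,0)
  rel=R.from_euler('z',-YAW).apply(p0-H);print("rel",rel, "expect",-.036-d,.0945)
  for a in range(10,121,10):
    p=H+R.from_euler('z',np.radians(a)).apply((p0-H)*[1,1,0]); u=M.T@(p-p0*[1,1,0])/.025
    print(a,u.round(2),-a/5)
E
```

```text
0.009352022945911791 30.006642469670624 [0.7826 4.3047 0.9196] [ 0.5642 -0.2515  0.1797]
rel [-0.0451  0.0928  0.1797] expect -0.036 0.0945
10 [-0.64  0.34 -0.  ] -2.0
20 [-1.21  0.78 -0.  ] -4.0
30 [-1.69  1.31 -0.  ] -6.0
40 [-2.07  1.92 -0.  ] -8.0
50 [-2.35  2.58 -0.  ] -10.0
60 [-2.5   3.29 -0.  ] -12.0
70 [-2.53  4.01 -0.01] -14.0
80 [-2.43  4.72 -0.01] -16.0
90 [-2.21  5.4  -0.01] -18.0
100 [-1.88  6.04 -0.01] -20.0
110 [-1.43  6.61 -0.01] -22.0
120 [-0.9   7.09 -0.01] -24.0
rel [-0.0551  0.0928  0.1797] expect -0.046 0.0945
10 [-0.63  0.4  -0.  ] -2.0
20 [-1.19  0.91 -0.  ] -4.0
30 [-1.65  1.51 -0.  ] -6.0
40 [-1.99  2.18 -0.  ] -8.0
50 [-2.22  2.9  -0.  ] -10.0
60 [-2.32  3.64 -0.01] -12.0
70 [-2.29  4.39 -0.01] -14.0
80 [-2.12  5.13 -0.01] -16.0
90 [-1.83  5.82 -0.01] -18.0
100 [-1.43  6.46 -0.01] -20.0
110 [-0.92  7.01 -0.01] -22.0
120 [-0.32  7.47 -0.01] -24.0
```

Call:
arm_command(
  steps=[
    {"x": -0.32,"y": 0.16,"z": 0,"yaw": -1},
    {"x": -0.64,"y": 0.35,"z": 0,"yaw": -2},
    {"x": -0.93,"y": 0.56,"z": 0,"yaw": -3},
    {"x": -1.2,"y": 0.8,"z": 0,"yaw": -4},
    {"x": -1.45,"y": 1.05,"z": 0,"yaw": -5},
    {"x": -1.68,"y": 1.33,"z": 0,"yaw": -6},
  ],
  jaw=0,
)

```text
clock: 5.05
ee_pos: [0.512, -0.2653, 0.1797]
ee_rot: [-0.001, 0.999, 0.052, 0.0]
wrist_force: [1.5, 1.0, -0.6]
width: 0.0092
grip_force: 30.0
```

Call:
arm_command(
  steps=[
    {"x": 0,"y": 0,"z": 0,"yaw": 0},
  ],
  jaw=0,
)

```text
clock: 5.15
ee_pos: [0.5113, -0.2657, 0.1797]
ee_rot: [-0.001, 0.999, 0.051, -0.0]
wrist_force: [-0.9, 3.3, 0.5]
width: 0.0092
grip_force: 30.0
```

```bash
python3 - <<'E'
from h import *
s=ctrl.read_state();print(s["width"],s["grip_force"],s["wrist_force"],s["ee_pos"],s["ft_torque"])
p0=s["ee_pos"];M=rot(s["ee_rot"]).as_matrix();H=cup(-.075,-.1365,0)
print("force in tool",M.T@s["wrist_force"], "r",np.linalg.norm((p0-H)[:2]))
for a in range(5,91,5):
    p=H+R.from_euler('z',np.radians(a)).apply((p0-H)*[1,1,0]); u=M.T@(p-p0*[1,1,0])/.025
    print(a,u.round(2)[:2],-a/5)
E
```

```text
0.009218438690629558 30.043775467202067 [-0.9222  3.2521  0.5078] [ 0.5113 -0.2657  0.1797] [0.2915 0.2595 0.1265]
force in tool [-0.5897 -3.3291 -0.5038] r 0.10224214180200956
5 [-0.32  0.16] -1.0
10 [-0.63  0.34] -2.0
15 [-0.91  0.55] -3.0
20 [-1.18  0.79] -4.0
25 [-1.43  1.04] -5.0
30 [-1.65  1.32] -6.0
35 [-1.85  1.62] -7.0
40 [-2.02  1.93] -8.0
45 [-2.17  2.26] -9.0
50 [-2.28  2.6 ] -10.0
55 [-2.37  2.94] -11.0
60 [-2.42  3.29] -12.0
65 [-2.45  3.65] -13.0
70 [-2.44  4.01] -14.0
75 [-2.4   4.36] -15.0
80 [-2.33  4.71] -16.0
85 [-2.23  5.05] -17.0
90 [-2.1   5.39] -18.0
```

Call:
arm_command(
  steps=[
    {"x": -0.32,"y": 0.16,"z": 0,"yaw": -1},
    {"x": -0.63,"y": 0.34,"z": 0,"yaw": -2},
    {"x": -0.91,"y": 0.55,"z": 0,"yaw": -3},
    {"x": -1.18,"y": 0.79,"z": 0,"yaw": -4},
    {"x": -1.43,"y": 1.04,"z": 0,"yaw": -5},
    {"x": -1.65,"y": 1.32,"z": 0,"yaw": -6},
    {"x": -1.85,"y": 1.62,"z": 0,"yaw": -7},
    {"x": -2.02,"y": 1.93,"z": 0,"yaw": -8},
    {"x": -2.17,"y": 2.26,"z": 0,"yaw": -9},
    {"x": -2.28,"y": 2.6,"z": 0,"yaw": -10},
  ],
  jaw=0,
)

```text
clock: 6.15
ee_pos: [0.4624, -0.3363, 0.1797]
ee_rot: [-0.0, 0.884, 0.468, 0.0]
wrist_force: [2.3, 1.5, -1.7]
width: 0.0091
grip_force: 30.0
```

Call:
arm_command(
  steps=[
    {"x": -0.32,"y": 0.16,"z": 0,"yaw": -1},
    {"x": -0.63,"y": 0.34,"z": 0,"yaw": -2},
    {"x": -0.91,"y": 0.55,"z": 0,"yaw": -3},
    {"x": -1.05,"y": 0.67,"z": 0,"yaw": -3.5},
    {"x": -1.05,"y": 0.67,"z": 0,"yaw": -3.5},
  ],
  jaw=0,
)

```text
clock: 6.65
ee_pos: [0.4618, -0.3679, 0.1797]
ee_rot: [0.0, 0.803, 0.596, 0.0]
wrist_force: [3.0, 0.3, -1.5]
width: 0.0092
grip_force: 30.0
```

```bash
python3 - <<'E'
from h import *
s=ctrl.read_state();print(s["clock"],s["width"],s["grip_force"],s["wrist_force"],s["ee_pos"],s["joint_pos"])
p0=s["ee_pos"];H=cup(-.075,-.1365,0)
rel=R.from_euler('z',-YAW).apply(p0-H);print(rel,np.degrees(np.arctan2(rel[1],rel[0])-np.arctan2(.0945,-.036)))
E
```

```text
6.65 0.009211218385100025 30.030849252361804 [ 2.9858  0.3212 -1.4669] [ 0.4618 -0.3679  0.1797] [-0.8066  0.1711  1.6653  0.0007  1.3043 -0.5126]
[-0.0826 -0.0576  0.1797] -255.93943479916084
```

Call:
arm_command(
  steps=[
    {"x": 0,"y": 0,"z": 0,"yaw": 0},
    {"x": 0,"y": 0,"z": 0,"yaw": 0},
    {"x": 0,"y": 0,"z": 0,"yaw": 0},
    {"x": 0,"y": 0,"z": 0,"yaw": 0},
    {"x": 0,"y": 0,"z": -2,"yaw": 0},
    {"x": 0,"y": 0,"z": -4,"yaw": 0},
    {"x": 0,"y": 0,"z": -6,"yaw": 0},
    {"x": 0,"y": 0,"z": -8,"yaw": 0},
  ],
  jaw=1,
)

```text
clock: 7.45
ee_pos: [0.4606, -0.3672, 0.382]
ee_rot: [0.0, 0.803, 0.596, -0.0]
wrist_force: [0.6, -0.5, -0.1]
width: 0.0656
grip_force: 0.0
```

```bash
python3 - <<'E'
from h import *
s=ctrl.read_state();print(s)
plan(cup(-.17,0,.33),62.6)
print("thumb",cup(-.065,-.0,.182), cup(-.075,-.136,0))
E
```

```text
{'clock': 7.45, 'joint_pos': array([-0.8068,  0.0816,  1.3877, -0.0002,  1.672 , -0.5141]), 'qvel': array([-0.0026, -0.0435, -0.8668,  0.0005,  0.9033,  0.0015]), 'effort': array([  0.3283, -45.1113, -36.7568,   0.0471,  -0.8116,  -0.0032]), 'ee_pos': array([ 0.4606, -0.3672,  0.382 ]), 'ee_rot': array([ 0.0001,  0.8027,  0.5964, -0.0001]), 'wrist_force': array([ 0.5556, -0.4875, -0.1062]), 'ft_torque': array([-0.0989, -0.0055, -0.0049]), 'grip_force': 0.0, 'width': 0.06557820089027117}
 units [7.71 0.99 2.08] cur th -16.77 yaw -15.87 t 7.45
thumb [ 0.6333 -0.2381  0.182 ] [ 0.5618 -0.3543  0.    ]
```

Call:
arm_command(
  steps=[
    {"x": 7.7,"y": 1,"z": 2,"yaw": -16},
    {"x": 7.7,"y": 1,"z": 2,"yaw": -16},
    {"x": 7.7,"y": 1,"z": 2,"yaw": -16},
    {"x": 7.7,"y": 1,"z": 2,"yaw": -16},
    {"x": 7.7,"y": 1,"z": 2,"yaw": -16},
    {"x": 7.7,"y": 1,"z": 2,"yaw": -16},
    {"x": 7.7,"y": 1,"z": 2,"yaw": -16},
    {"x": 7.7,"y": 1,"z": 2,"yaw": -16},
    {"x": 7.7,"y": 1,"z": 2,"yaw": -16},
    {"x": 7.7,"y": 1,"z": 2,"yaw": -16},
  ],
  jaw=0,
)

```text
clock: 8.45
ee_pos: [0.5402, -0.1904, 0.3299]
ee_rot: [-0.0, 0.229, 0.973, -0.0]
wrist_force: [-0.2, 0.2, -0.4]
width: 0.0035
grip_force: 0.0
```

```bash
python3 - <<'E'
from h import *
import cv2
s=ctrl.read_state();print(s["ee_pos"],s["ee_rot"],s["joint_pos"])
im=ctrl.get_image("wrist")
cv2.imwrite("pics/w1.png",im[...,::-1])
E
```

```text
[ 0.5402 -0.1904  0.3299] [-0.      0.2291  0.9734 -0.0001] [-0.4763  0.0472  1.5187 -0.0002  1.5757 -1.5849]
```

View pics/w1.png

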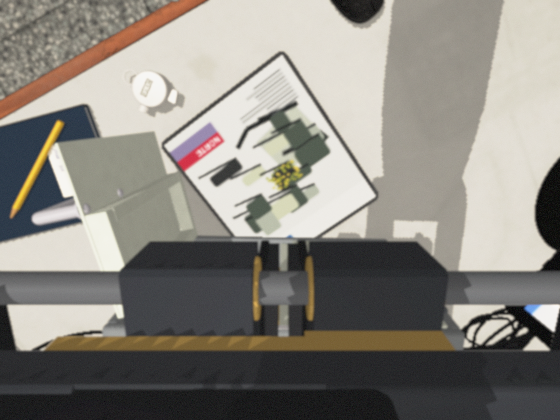

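The wrist camera looks back over the robot side. It shows the opened right door at (60–190, 135–260), and the gripper hides the cupboard front. A vertical tool can't reach the thumb piece because the head covers it. So I'll check how the arm behaves at the edge of its reach, in free space upward.

Call:
arm_command(
  steps=[
    {"x": 2,"y": 0,"z": -30,"yaw": 0},
    {"x": 2,"y": 0,"z": -30,"yaw": 0},
    {"x": 2,"y": 0,"z": -30,"yaw": 0},
    {"x": 2,"y": 0,"z": -30,"yaw": 0},
    {"x": 2,"y": 0,"z": -30,"yaw": 0},
    {"x": 2,"y": 0,"z": -30,"yaw": 0},
    {"x": 2,"y": 0,"z": -30,"yaw": 0},
    {"x": 2,"y": 0,"z": -30,"yaw": 0},
    {"x": 2,"y": 0,"z": -30,"yaw": 0},
    {"x": 2,"y": 0,"z": -30,"yaw": 0},
  ],
  jaw=0,
)

```text
clock: 9.5
ee_pos: [0.4713, -0.1628, 0.7801]
ee_rot: [-0.024, 0.232, 0.972, 0.009]
wrist_force: [-24.5, 19.2, 41.2]
width: 0.0004
grip_force: 0.0
```

```bash
python3 - <<'E'
from h import *
s=ctrl.read_state();print(s["ee_pos"],rot(s["ee_rot"]).as_matrix(),s["joint_pos"])
E
```

```text
[ 0.4713 -0.1628  0.7801] [[-0.8914  0.4514 -0.0415]
 [ 0.4505  0.8923  0.0292]
 [ 0.0502  0.0074 -0.9987]] [-0.4951  0.4558  0.0879  0.0127  2.6482 -1.5868]
```

Call:
arm_command(
  steps=[
    {"x": 0,"y": 0,"z": 0,"yaw": 0},
    {"x": 0,"y": 0,"z": 0,"yaw": 0},
  ],
  jaw=0,
)

```text
clock: 9.7
ee_pos: [0.468, -0.1612, 0.7839]
ee_rot: [-0.02, 0.232, 0.973, 0.008]
wrist_force: [-1.0, -0.6, -0.1]
width: 0.0007
grip_force: 0.0
```

```bash
python3 - <<'E'
from h import *
s=ctrl.read_state();print(s["ee_pos"],s["wrist_force"],rot(s["ee_rot"]).as_matrix(),s["joint_pos"])
E
```

```text
[ 0.468  -0.1612  0.7839] [-0.9508 -0.6081 -0.1348] [[-0.8917  0.4513 -0.0346]
 [ 0.4506  0.8924  0.0254]
 [ 0.0424  0.007  -0.9991]] [-0.4953  0.4474  0.0889  0.0124  2.6478 -1.5872]
```

Call:
arm_command(
  steps=[
    {"x": 0,"y": 0,"z": 2,"yaw": 0},
    {"x": 0,"y": 0,"z": 4,"yaw": 0},
    {"x": 0,"y": 0,"z": 6,"yaw": 0},
    {"x": 0,"y": 0,"z": 6,"yaw": 0},
  ],
  jaw=0,
)

```text
clock: 10.1
ee_pos: [0.4635, -0.1575, 0.6465]
ee_rot: [-0.018, 0.231, 0.973, 0.008]
wrist_force: [0.3, -0.4, 1.6]
width: 0.0001
grip_force: 0.0
```

```bash
python3 - <<'E'
from h import *
s=ctrl.read_state();print(s["ee_pos"],s["wrist_force"],rot(s["ee_rot"]).as_matrix(),s["joint_pos"])
E
```

```text
[ 0.4635 -0.1575  0.6465] [ 0.2955 -0.3924  1.5906] [[-0.8922  0.4505 -0.0318]
 [ 0.45    0.8927  0.0237]
 [ 0.0391  0.0069 -0.9992]] [-0.4931  0.0362  0.9337  0.0073  2.2109 -1.5924]
```

```bash
cat > fk.py <<'E'
from h import *
D=np.array([[.2212,1.5276,1.3947,.1861,.596,.2215],[-.2581,1.6451,1.7546,.3922,.2205,.415],[.1433,1.3963,1.601,.5643,-.2401,.3405],[.1711,1.6653,1.3043,.4618,-.3679,.1797],[.0816,1.3877,1.672,.4606,-.3672,.382],[.0472,1.5187,1.5757,.5402,-.1904,.3299],[.4474,.0889,2.6478,.468,-.1612,.7839],[.0362,.9337,2.2109,.4635,-.1575,.6465]])
j2,j3,j5=D[:,:3].T; r=np.hypot(D[:,3],D[:,4]); z=D[:,5]; s=j2+j3;t=s+j5;o=np.ones(8);n=0*o
# unknown a,h,L1,P,Q(forearm along/perp),L3
A=np.vstack([np.c_[o,n,np.sin(j2),np.sin(s),np.cos(s),np.sin(t)],np.c_[n,o,np.cos(j2),np.cos(s),-np.sin(s),np.cos(t)]])
b=np.r_[r,z]
sol,res,rk,sv=np.linalg.lstsq(A,b,rcond=None)
if __name__=="__main__":
    print(sol,np.abs(A@sol-b).max(),sv)
def fk(j2,j3,t):
    a,h,L1,P,Q,L3=sol;s=j2+j3
    return a+L1*np.sin(j2)+P*np.sin(s)+Q*np.cos(s)+L3*np.sin(t),h+L1*np.cos(j2)+P*np.cos(s)-Q*np.sin(s)+L3*np.cos(t)
E
python3 fk.py; python3 - <<'E'
from fk import *
for q in np.arange(.5,1.7,.15): print(q.round(2),"j5 down",(np.pi-q-.09).round(2),"rz",np.round(fk(q,.09,np.pi),3),"tilt45",np.round(fk(q,.09,np.pi*.75),3))
E
```

```text
[0.0062 0.2925 0.4088 0.5472 0.0532 0.3206] 0.000407018907754797 [5.545  3.9256 1.0337 0.8006 0.3643 0.014 ]
0.5 j5 down 2.55 rz [0.551 0.756] tilt45 [0.777 0.85 ]
0.65 j5 down 2.4 rz [0.662 0.666] tilt45 [0.888 0.76 ]
0.8 j5 down 2.25 rz [0.758 0.56 ] tilt45 [0.985 0.654]
0.95 j5 down 2.1 rz [0.838 0.441] tilt45 [1.064 0.535]
1.1 j5 down 1.95 rz [0.898 0.311] tilt45 [1.125 0.405]
1.25 j5 down 1.8 rz [0.939 0.174] tilt45 [1.166 0.268]
1.4 j5 down 1.65 rz [0.959 0.033] tilt45 [1.185 0.126]
1.55 j5 down 1.5 rz [ 0.957 -0.11 ] tilt45 [ 1.184 -0.017]
```

```bash
python3 - <<'E'
from h import *
plan((.59,-.305,.66),62.6)
E
```

```text
units [-7.15 -2.98 -0.84] cur th 63.22 yaw 0.12 t 10.1
```

Call:
arm_command(
  steps=[
    {"x": -2,"y": -1,"z": -0.3,"yaw": 0},
    {"x": -4,"y": -2,"z": -0.6,"yaw": 0},
    {"x": -6,"y": -3,"z": -0.8,"yaw": 0},
    {"x": -7,"y": -3,"z": -0.8,"yaw": 0},
    {"x": -9,"y": -3,"z": -0.8,"yaw": 0},
    {"x": -10,"y": -3,"z": -0.8,"yaw": 0},
    {"x": -11,"y": -3,"z": -0.8,"yaw": 0},
    {"x": -12,"y": -3,"z": -0.8,"yaw": 0},
  ],
  jaw=0,
)

```text
clock: 10.9
ee_pos: [0.6374, -0.3282, 0.6049]
ee_rot: [-0.004, 0.231, 0.973, 0.004]
wrist_force: [-0.9, 0.9, 0.9]
width: 0.0003
grip_force: 0.0
```

```bash
cat > st.py <<'E'
from h import *
s=ctrl.read_state();M=rot(s["ee_rot"]).as_matrix();d=M[:,2]
print("t",s["clock"],s["ee_pos"],"F",s["wrist_force"].round(1),"j",s["joint_pos"],"\nzdir",d,"tilt",np.degrees(np.arccos(-d[2])).round(2),"hd",np.degrees(np.arctan2(d[1],d[0])).round(1),"yax",M[:,1])
E
python3 st.py
```

```text
t 10.9 [ 0.6374 -0.3282  0.6049] F [-0.9  0.9  0.9] j [-0.5882  0.7389  0.0882  0.0078  2.3244 -1.6868] 
zdir [-0.0052  0.0102 -0.9999] tilt 0.66 hd 116.8 yax [0.4501 0.8929 0.0068]
```

Call:
arm_command(
  steps=[
    {"x": -15,"y": 0,"z": -13,"yaw": 0},
    {"x": -15,"y": 0,"z": -13,"yaw": 0},
    {"x": -15,"y": 0,"z": -13,"yaw": 0},
  ],
  jaw=0,
)

```text
clock: 11.2
ee_pos: [0.6451, -0.3315, 0.6105]
ee_rot: [0.015, 0.231, 0.973, -0.0]
wrist_force: [0.3, -0.0, -0.2]
width: 0.0003
grip_force: 0.0
```

```bash
python3 st.py
```

```text
t 11.2 [ 0.6451 -0.3315  0.6105] F [ 0.3 -0.  -0.2] j [-0.5879  0.7313  0.0882  0.0129  2.2938 -1.6833] 
zdir [ 0.0288 -0.0076 -0.9996] tilt 1.71 hd -14.7 yax [0.4498 0.8931 0.0062]
```

Call:
arm_command(
  steps=[
    {"x": -15,"y": 0,"z": -13,"yaw": 0},
  ],
  jaw=0,
)

```text
clock: 11.3
ee_pos: [0.6512, -0.3346, 0.6139]
ee_rot: [0.029, 0.231, 0.972, -0.004]
wrist_force: [0.0, 0.4, 0.0]
width: 0.0004
grip_force: 0.0
```

```bash
python3 st.py
```

```text
t 11.3 [ 0.6512 -0.3346  0.6139] F [0.  0.4 0. ] j [-0.5885  0.7269  0.0885  0.0173  2.27   -1.6809] 
zdir [ 0.054  -0.0201 -0.9983] tilt 3.3 hd -20.4 yax [0.4499 0.893  0.0064]
```

Call:
arm_command(
  steps=[
    {"x": -16,"y": 0,"z": -12,"yaw": 0},
  ],
  jaw=0,
)

```text
clock: 11.4
ee_pos: [0.6582, -0.3381, 0.6183]
ee_rot: [0.044, 0.231, 0.972, -0.007]
wrist_force: [0.1, -0.3, -0.9]
width: 0.0004
grip_force: 0.0
```

Call:
arm_command(
  steps=[
    {"x": -16,"y": 0,"z": -11,"yaw": 0},
  ],
  jaw=0,
)

```text
clock: 11.5
ee_pos: [0.6659, -0.3418, 0.6215]
ee_rot: [0.059, 0.231, 0.971, -0.011]
wrist_force: [0.1, 0.0, -0.5]
width: 0.0003
grip_force: 0.0
```

Call:
arm_command(
  steps=[
    {"x": -17,"y": 0,"z": -11,"yaw": 0},
  ],
  jaw=0,
)

```text
clock: 11.6
ee_pos: [0.6737, -0.3457, 0.6246]
ee_rot: [0.074, 0.231, 0.97, -0.015]
wrist_force: [-0.2, 0.7, 0.0]
width: 0.0005
grip_force: 0.0
```

Call:
arm_command(
  steps=[
    {"x": -17,"y": 0,"z": -10,"yaw": 0},
  ],
  jaw=0,
)

```text
clock: 11.7
ee_pos: [0.682, -0.3498, 0.6277]
ee_rot: [0.089, 0.231, 0.969, -0.018]
wrist_force: [-0.2, 0.0, -0.4]
width: 0.0004
grip_force: 0.0
```

Call:
arm_command(
  steps=[
    {"x": -17,"y": 0,"z": -9,"yaw": 0},
  ],
  jaw=0,
)

```text
clock: 11.8
ee_pos: [0.6909, -0.3541, 0.6304]
ee_rot: [0.104, 0.23, 0.967, -0.022]
wrist_force: [0.0, 0.3, -0.5]
width: 0.0005
grip_force: 0.0
```

Call:
arm_command(
  steps=[
    {"x": -18,"y": 0,"z": -9,"yaw": 0},
  ],
  jaw=0,
)

```text
clock: 11.9
ee_pos: [0.6998, -0.3585, 0.6336]
ee_rot: [0.119, 0.23, 0.966, -0.025]
wrist_force: [0.3, -0.2, -0.9]
width: 0.0001
grip_force: 0.0
```

```bash
python3 st.py
```

```text
t 11.9 [ 0.6998 -0.3585  0.6336] F [ 0.3 -0.2 -0.9] j [-0.5889  0.7125  0.0887  0.0405  2.0978 -1.6674] 
zdir [ 0.2188 -0.1041 -0.9702] tilt 14.02 hd -25.4 yax [0.4502 0.8929 0.0057]
```

```bash
python3 - <<'E'
from h import *
for p in((292,120),(185,190)): print(onz(cam("scene"),p,0))
for p in((245,144),(385,118),(560,82)): print(onz(cam("top"),p,0))
E
```

```text
[ 1.006  -0.6283  0.    ]
[ 1.0059 -0.1516  0.    ]
[ 1.0103 -0.1552 -0.    ]
[ 1.0115 -0.6234  0.    ]
[ 1.0305 -1.3199  0.    ]
```

Call:
arm_command(
  steps=[
    {"x": -18,"y": 0,"z": -8,"yaw": 0},
  ],
  jaw=0,
)

```text
clock: 12.0
ee_pos: [0.7092, -0.363, 0.6369]
ee_rot: [0.135, 0.229, 0.963, -0.029]
wrist_force: [-0.5, 0.7, -1.2]
width: 0.0004
grip_force: 0.0
```

Call:
arm_command(
  steps=[
    {"x": -18,"y": 0,"z": -7,"yaw": 0},
  ],
  jaw=0,
)

```text
clock: 12.1
ee_pos: [0.7191, -0.368, 0.6398]
ee_rot: [0.151, 0.229, 0.961, -0.033]
wrist_force: [-0.7, 0.9, 0.6]
width: 0.0004
grip_force: 0.0
```

Call:
arm_command(
  steps=[
    {"x": -18,"y": 0,"z": -7,"yaw": 0},
  ],
  jaw=0,
)

```text
clock: 12.2
ee_pos: [0.7284, -0.3725, 0.6435]
ee_rot: [0.166, 0.229, 0.959, -0.037]
wrist_force: [0.6, -0.4, -0.4]
width: 0.0004
grip_force: 0.0
```

Call:
arm_command(
  steps=[
    {"x": -19,"y": 0,"z": -6,"yaw": 0},
  ],
  jaw=0,
)

```text
clock: 12.3
ee_pos: [0.7384, -0.3775, 0.6473]
ee_rot: [0.183, 0.228, 0.956, -0.041]
wrist_force: [0.4, 0.5, 0.1]
width: 0.0005
grip_force: 0.0
```

Call:
arm_command(
  steps=[
    {"x": -19,"y": 0,"z": -6,"yaw": 0},
  ],
  jaw=0,
)

```text
clock: 12.4
ee_pos: [0.7479, -0.3822, 0.6514]
ee_rot: [0.198, 0.227, 0.952, -0.045]
wrist_force: [0.2, 0.6, -0.4]
width: 0.0002
grip_force: 0.0
```

Call:
arm_command(
  steps=[
    {"x": -19,"y": 0,"z": -5,"yaw": 0},
  ],
  jaw=0,
)

```text
clock: 12.5
ee_pos: [0.7578, -0.3871, 0.656]
ee_rot: [0.215, 0.226, 0.949, -0.048]
wrist_force: [-0.2, -0.2, -0.9]
width: 0.0005
grip_force: 0.0
```

Call:
arm_command(
  steps=[
    {"x": -19,"y": 0,"z": -4,"yaw": 0},
  ],
  jaw=0,
)

```text
clock: 12.6
ee_pos: [0.7681, -0.3922, 0.66]
ee_rot: [0.231, 0.225, 0.945, -0.052]
wrist_force: [-0.3, 0.8, 0.2]
width: 0.0002
grip_force: 0.0
```

Call:
arm_command(
  steps=[
    {"x": -19,"y": 0,"z": -4,"yaw": 0},
  ],
  jaw=0,
)

```text
clock: 12.7
ee_pos: [0.7778, -0.3971, 0.6646]
ee_rot: [0.247, 0.225, 0.941, -0.056]
wrist_force: [-0.9, 0.1, -0.6]
width: 0.0005
grip_force: 0.0
```

```bash
python3 st.py
```

```text
t 12.7 [ 0.7778 -0.3971  0.6646] F [-0.9  0.1 -0.6] j [-0.5869  0.716   0.0889  0.0649  1.8284 -1.6562] 
zdir [ 0.4388 -0.2164 -0.8721] tilt 29.29 hd -26.3 yax [0.4505 0.8928 0.0051]
```

Call:
arm_command(
  steps=[
    {"x": -19,"y": 0,"z": -3,"yaw": 0},
  ],
  jaw=0,
)

```text
clock: 12.8
ee_pos: [0.7878, -0.402, 0.6699]
ee_rot: [0.263, 0.224, 0.937, -0.06]
wrist_force: [1.0, 0.1, -0.1]
width: 0.0003
grip_force: 0.0
```

Call:
arm_command(
  steps=[
    {"x": -19,"y": 0,"z": -3,"yaw": 0},
  ],
  jaw=0,
)

```text
clock: 12.9
ee_pos: [0.797, -0.4065, 0.6756]
ee_rot: [0.279, 0.223, 0.932, -0.064]
wrist_force: [-0.2, 0.6, -0.7]
width: 0.0008
grip_force: 0.0
```

Call:
arm_command(
  steps=[
    {"x": -19,"y": 0,"z": -2,"yaw": 0},
  ],
  jaw=0,
)

```text
clock: 13.0
ee_pos: [0.8065, -0.4113, 0.6818]
ee_rot: [0.295, 0.221, 0.927, -0.068]
wrist_force: [-0.4, -0.1, -0.1]
width: 0.0004
grip_force: 0.0
```

Call:
arm_command(
  steps=[
    {"x": -20,"y": 0,"z": -2,"yaw": 0},
  ],
  jaw=0,
)

```text
clock: 13.1
ee_pos: [0.8153, -0.4157, 0.6881]
ee_rot: [0.311, 0.22, 0.922, -0.072]
wrist_force: [-0.0, -0.3, 0.6]
width: 0.0007
grip_force: 0.0
```

Call:
arm_command(
  steps=[
    {"x": -20,"y": 0,"z": -1,"yaw": 0},
  ],
  jaw=0,
)

```text
clock: 13.2
ee_pos: [0.8244, -0.4202, 0.695]
ee_rot: [0.327, 0.219, 0.916, -0.076]
wrist_force: [0.3, 0.4, -1.1]
width: 0.0002
grip_force: 0.0
```

Call:
arm_command(
  steps=[
    {"x": -20,"y": 0,"z": 0,"yaw": 0},
  ],
  jaw=0,
)

```text
clock: 13.3
ee_pos: [0.834, -0.425, 0.7011]
ee_rot: [0.343, 0.218, 0.91, -0.079]
wrist_force: [-0.0, -0.7, 0.5]
width: 0.0004
grip_force: 0.0
```

Call:
arm_command(
  steps=[
    {"x": -20,"y": 0,"z": 0,"yaw": 0},
  ],
  jaw=0,
)

```text
clock: 13.4
ee_pos: [0.8427, -0.4294, 0.7076]
ee_rot: [0.359, 0.216, 0.904, -0.083]
wrist_force: [-0.0, -0.4, 0.3]
width: 0.0006
grip_force: 0.0
```

Call:
arm_command(
  steps=[
    {"x": -20,"y": 0,"z": 1,"yaw": 0},
  ],
  jaw=0,
)

```text
clock: 13.5
ee_pos: [0.8514, -0.4338, 0.7148]
ee_rot: [0.374, 0.215, 0.898, -0.087]
wrist_force: [0.3, 0.2, -0.4]
width: 0.0001
grip_force: 0.0
```

Call:
arm_command(
  steps=[
    {"x": -20,"y": 0,"z": 2,"yaw": 0},
  ],
  jaw=0,
)

```text
clock: 13.6
ee_pos: [0.8606, -0.4383, 0.7213]
ee_rot: [0.39, 0.213, 0.891, -0.091]
wrist_force: [0.6, -0.1, -0.6]
width: 0.0001
grip_force: 0.0
```

```bash
python3 st.py; python3 - <<'E'
from h import *
plan(cup(-.25,-.03,.45),n="retreat")
plan(cup(-.30,-.03,.35),n="look")
E
```

```text
t 13.6 [ 0.8606 -0.4383  0.7213] F [ 0.6 -0.1 -0.6] j [-0.5841  0.7297  0.0885  0.0887  1.5032 -1.6527] 
zdir [ 0.6566 -0.3281 -0.6792] tilt 47.22 hd -26.5 yax [0.4508 0.8926 0.0046]
retreat units [20.97  1.88 -6.67] cur th 63.21 yaw None t 13.6
look units [25.26  1.88 -5.42] cur th 63.21 yaw None t 13.6
```

```bash
python3 - <<'E'
from h import *
plan(cup(-.22,-.02,.40),n="a")
plan(cup(-.22,-.02,.31),n="b")
E
```

```text
a units [21.62  2.26 -4.43] cur th 63.21 yaw None t 13.6
b units [24.26  2.24 -1.98] cur th 63.21 yaw None t 13.6
```

Call:
arm_command(
  steps=[
    {"x": 2,"y": 0.2,"z": -1,"yaw": 0},
    {"x": 4,"y": 0.4,"z": -2,"yaw": 0},
    {"x": 21.5,"y": 2.2,"z": -4.4,"yaw": 0},
    {"x": 21.5,"y": 2.2,"z": -4.4,"yaw": 0},
    {"x": 21.5,"y": 2.2,"z": -4.4,"yaw": 0},
    {"x": 21.5,"y": 2.2,"z": -4.4,"yaw": 0},
    {"x": 21.5,"y": 2.2,"z": -4.4,"yaw": 0},
    {"x": 21.5,"y": 2.2,"z": -4.4,"yaw": 0},
    {"x": 21.5,"y": 2.2,"z": -4.4,"yaw": 0},
    {"x": 21.5,"y": 2.2,"z": -4.4,"yaw": 0},
  ],
  jaw=0,
)

```text
clock: 14.6
ee_pos: [0.5723, -0.2443, 0.4805]
ee_rot: [0.39, 0.213, 0.891, -0.091]
wrist_force: [-0.3, -0.1, 0.8]
width: 0.0008
grip_force: 0.0
```

```bash
python3 st.py; python3 - <<'E'
from h import *
plan(cup(-.22,-.02,.31),n="b")
E
```

```text
t 14.6 [ 0.5723 -0.2443  0.4805] F [-0.3 -0.1  0.8] j [-0.576  -0.468   1.8795  0.1042  0.9129 -1.7051] 
zdir [ 0.6558 -0.3278 -0.6801] tilt 47.15 hd -26.6 yax [0.4509 0.8926 0.0046]
b units [7.82 0.56 1.6 ] cur th 63.2 yaw None t 14.6
```

Call:
arm_command(
  steps=[
    {"x": 7.8,"y": 0.5,"z": 1.6,"yaw": 0},
    {"x": 7.8,"y": 0.5,"z": 1.6,"yaw": 0},
    {"x": 7.8,"y": 0.5,"z": 1.6,"yaw": 0},
    {"x": 7.8,"y": 0.5,"z": 1.6,"yaw": 0},
    {"x": 7.8,"y": 0.5,"z": 1.6,"yaw": 0},
    {"x": 7.8,"y": 0.5,"z": 1.6,"yaw": 0},
  ],
  jaw=0,
)

```text
clock: 15.2
ee_pos: [0.4874, -0.1869, 0.3127]
ee_rot: [0.39, 0.213, 0.891, -0.091]
wrist_force: [0.6, 0.3, 1.8]
width: 0.0004
grip_force: 0.0
```

```bash
python3 st.py; python3 - <<'E'
from h import *
import cv2
s=ctrl.read_state();np.savez("w2.npz",p=s["ee_pos"],q=s["ee_rot"])
im=ctrl.get_image("wrist")
cv2.imwrite("pics/w2.png",im[...,::-1])
c=cam("wrist",s)
for k in((-.065,-.012,.182),(-.076,.145,.234),(-.076,-.145,.234)):print(k,proj(c,cup(*k)))
E
```

```text
t 15.2 [ 0.4874 -0.1869  0.3127] F [0.6 0.3 1.8] j [-0.5685 -0.7659  2.3548  0.1148  0.7349 -1.7215] 
zdir [ 0.6563 -0.3281 -0.6794] tilt 47.2 hd -26.6 yax [0.4508 0.8926 0.0044]
(-0.065, -0.012, 0.182) [290.6738 193.1856]
(-0.076, 0.145, 0.234) [457.5484 234.7854]
(-0.076, -0.145, 0.234) [150.1261 234.7866]
```

View pics/w2.png

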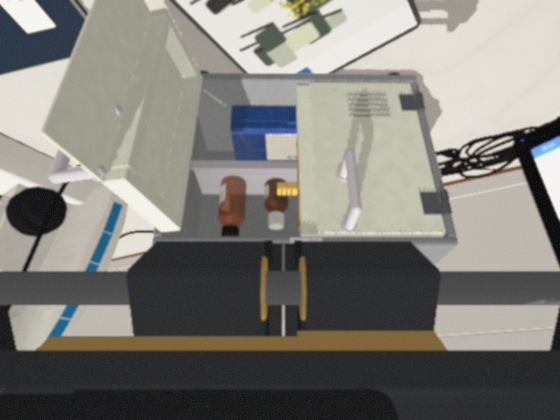

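The brass thumb piece shows at (278–299, 184–196) beside the left door's edge (x≈299), and the head edge is at row ~238. The view is upside down. The open right door is at upper left and the bottles are standing.

```bash
python3 - <<'E'
from h import *
import cv2
d=np.load("w2.npz");s=dict(ee_pos=d["p"],ee_rot=d["q"]);c=cam("wrist",s)
im=cv2.imread("pics/w2.png");hsv=cv2.cvtColor(im,cv2.COLOR_BGR2HSV)
m=cv2.inRange(hsv,(15,110,120),(35,255,255));m[:, :270]=0;m[:,310:]=0;m[:175]=0;m[205:]=0
ys,xs=np.nonzero(m);print(xs.min(),xs.max(),ys.min(),ys.max(),len(xs))
for n,p in dict(mid=(.5*(xs.min()+xs.max()+1),.5*(ys.min()+ys.max()+1)),top=(.5*(xs.min()+xs.max()),ys.max()+.5),edge=(299.5,190)).items():
    o,dr=ray(c,p)
    for X in(-.0715,-.065):
        Ri=R.from_euler('z',-YAW);ol=Ri.apply(o-C);dl=Ri.apply(dr);print(n,X,ol+dl*(X-ol[0])/dl[0])
for k in((-.0715,-.023,.182),(-.0715,-.001,.182),(-.0715,-.012,.172),(-.0585,-.012,.182)):print(k,proj(c,cup(*k)))
E
```

```text
276 298 182 195 292
mid -0.0715 [-0.0715 -0.0154  0.1809]
mid -0.065 [-0.065  -0.0152  0.1769]
top -0.0715 [-0.0715 -0.016   0.1886]
top -0.065 [-0.065  -0.0158  0.1848]
edge -0.0715 [-0.0715 -0.0032  0.1821]
edge -0.065 [-0.065  -0.0027  0.1781]
(-0.0715, -0.023, 0.182) [280.0931 189.9319]
(-0.0715, -0.001, 0.182) [301.6124 189.9602]
(-0.0715, -0.012, 0.172) [290.7143 181.6642]
(-0.0585, -0.012, 0.182) [290.4971 196.3265]
```

```bash
python3 - <<'E'
from h import *
plan((.86,-.438,.72))
plan((.76,-.36,.68))
E
```

```text
units [-23.9   -2.17   2.2 ] cur th 63.19 yaw None t 15.25
 units [-19.35  -1.2   -0.39] cur th 63.19 yaw None t 15.25
```

Call:
arm_command(
  steps=[
    {"x": -19.4,"y": -1.2,"z": -0.4,"yaw": 0},
    {"x": -19.4,"y": -1.2,"z": -0.4,"yaw": 0},
    {"x": -19.4,"y": -1.2,"z": -0.4,"yaw": 0},
    {"x": -19.4,"y": -1.2,"z": -0.4,"yaw": 0},
    {"x": -19.4,"y": -1.2,"z": -0.4,"yaw": 0},
    {"x": -19.4,"y": -1.2,"z": -0.4,"yaw": 0},
    {"x": -19.4,"y": -1.2,"z": -0.4,"yaw": 0},
    {"x": -19.4,"y": -1.2,"z": -0.4,"yaw": 0},
    {"x": -19.4,"y": -1.2,"z": -0.4,"yaw": 0},
    {"x": -21,"y": -1.6,"z": 0.4,"yaw": 0},
  ],
  jaw=0,
)

```text
clock: 16.25
ee_pos: [0.7762, -0.3741, 0.6847]
ee_rot: [0.395, 0.212, 0.889, -0.092]
wrist_force: [0.2, 0.1, 2.4]
width: 0.0003
grip_force: 0.0
```

```bash
python3 st.py; python3 - <<'E'
from h import *
plan((.855,-.436,.715))
E
```

```text
t 16.25 [ 0.7762 -0.3741  0.6847] F [0.2 0.1 2.4] j [-0.5726  0.2217  0.8781  0.0859  1.2099 -1.6695] 
zdir [ 0.6635 -0.3322 -0.6704] tilt 47.9 hd -26.6 yax [0.4504 0.8928 0.0034]
 units [-3.53 -0.79  2.1 ] cur th 63.23 yaw None t 16.25
```

Call:
arm_command(
  steps=[
    {"x": -1.8,"y": -0.4,"z": 1.1,"yaw": 0},
    {"x": -3.5,"y": -0.8,"z": 2.1,"yaw": 0},
    {"x": -5,"y": -0.8,"z": 2,"yaw": 0},
  ],
  jaw=0,
)

```text
clock: 16.55
ee_pos: [0.857, -0.4377, 0.7143]
ee_rot: [0.393, 0.213, 0.89, -0.092]
wrist_force: [0.4, -0.3, 0.1]
width: 0.0005
grip_force: 0.0
```

Call:
arm_command(
  steps=[
    {"x": -20,"y": 0,"z": 2,"yaw": 0},
  ],
  jaw=0,
)

```text
clock: 16.65
ee_pos: [0.8692, -0.4433, 0.7252]
ee_rot: [0.403, 0.212, 0.885, -0.094]
wrist_force: [-26.0, 8.9, 51.2]
width: 0.0006
grip_force: 0.0
```

Call:
arm_command(
  steps=[
    {"x": -20,"y": 0,"z": 3,"yaw": 0},
  ],
  jaw=0,
)

```text
clock: 16.75
ee_pos: [0.8829, -0.4508, 0.7096]
ee_rot: [0.406, 0.213, 0.884, -0.093]
wrist_force: [1.5, -1.6, -5.9]
width: 0.0006
grip_force: 0.0
```

Call:
arm_command(
  steps=[
    {"x": -20,"y": 0,"z": 3,"yaw": 0},
  ],
  jaw=0,
)

```text
clock: 16.85
ee_pos: [0.8877, -0.4526, 0.7341]
ee_rot: [0.431, 0.209, 0.872, -0.1]
wrist_force: [-4.0, 2.5, 1.9]
width: 0.0009
grip_force: 0.0
```

Call:
arm_command(
  steps=[
    {"x": -20,"y": 0,"z": 4,"yaw": 0},
  ],
  jaw=0,
)

```text
clock: 16.95
ee_pos: [0.8938, -0.455, 0.7467]
ee_rot: [0.448, 0.207, 0.863, -0.104]
wrist_force: [-0.2, 0.8, 0.7]
width: 0.0004
grip_force: 0.0
```

Call:
arm_command(
  steps=[
    {"x": -20,"y": 0,"z": 5,"yaw": 0},
  ],
  jaw=0,
)

```text
clock: 17.05
ee_pos: [0.9011, -0.4586, 0.7548]
ee_rot: [0.463, 0.205, 0.856, -0.108]
wrist_force: [0.6, 0.1, 0.5]
width: 0.0003
grip_force: 0.0
```

Call:
arm_command(
  steps=[
    {"x": -20,"y": 0,"z": 5,"yaw": 0},
  ],
  jaw=0,
)

```text
clock: 17.15
ee_pos: [0.9078, -0.462, 0.763]
ee_rot: [0.477, 0.203, 0.848, -0.111]
wrist_force: [0.3, -0.3, -0.3]
width: 0.0008
grip_force: 0.0
```

```bash
python3 st.py; python3 - <<'E'
from h import *
plan((.855,-.436,.715))
E
```

```text
t 17.15 [ 0.9078 -0.462   0.763 ] F [ 0.3 -0.3 -0.3] j [-0.5817  0.748   0.0882  0.1039  1.2855 -1.6551] 
zdir [ 0.7637 -0.383  -0.5196] tilt 58.7 hd -26.6 yax [0.451  0.8925 0.005 ]
 units [ 2.86 -0.03 -1.01] cur th 63.19 yaw None t 17.15
```

```bash
python3 - <<'E'
from h import *
plan(cup(-.17,-.0155,.45))
E
```

```text
units [20.08  2.4  -8.91] cur th 63.19 yaw None t 17.15
```

Call:
arm_command(
  steps=[
    {"x": 2,"y": 0.2,"z": -1.5,"yaw": 0},
    {"x": 20,"y": 2.4,"z": -9,"yaw": 18},
    {"x": 20,"y": 2.4,"z": -9,"yaw": 18},
    {"x": 20,"y": 2.4,"z": -9,"yaw": 18},
    {"x": 20,"y": 2.4,"z": -9,"yaw": 18},
    {"x": 20,"y": 2.4,"z": -9,"yaw": 18},
    {"x": 20,"y": 2.4,"z": -9,"yaw": 18},
    {"x": 20,"y": 2.4,"z": -9,"yaw": 18},
    {"x": 20,"y": 2.4,"z": -9,"yaw": 18},
    {"x": 20,"y": 2.4,"z": -9,"yaw": 18},
  ],
  jaw=0,
)

```text
clock: 18.15
ee_pos: [0.6201, -0.2641, 0.5378]
ee_rot: [0.458, 0.655, 0.572, 0.187]
wrist_force: [0.5, 0.2, 0.6]
width: 0.0005
grip_force: 0.0
```

Call:
arm_command(
  steps=[
    {"x": 0,"y": 0,"z": 0,"yaw": 0},
  ],
  jaw=0,
)

```text
clock: 18.25
ee_pos: [0.6175, -0.2616, 0.5268]
ee_rot: [0.452, 0.657, 0.575, 0.185]
wrist_force: [0.8, -0.5, -1.5]
width: 0.0002
grip_force: 0.0
```

```bash
python3 st.py; python3 - <<'E'
from h import *
s=ctrl.read_state();M=rot(s["ee_rot"]).as_matrix()
print(R.from_euler('z',-YAW).apply(M.T).round(3),R.from_euler('z',-YAW).apply(s["ee_pos"]-C))
plan(cup(-.17,-.0155,.45),63.2-90)
plan(cup(-.144,-.0155,.25))
E
```

```text
t 18.25 [ 0.6175 -0.2616  0.5268] F [ 0.8 -0.5 -1.5] j [-0.5611 -0.4478  1.8794  0.1302  0.6969 -0.4825] 
zdir [ 0.7621 -0.3806 -0.5238] tilt 58.41 hd -26.5 yax [0.5884 0.0695 0.8056]
[[-0.184  0.943 -0.277]
 [ 0.49   0.332  0.806]
 [ 0.852  0.013 -0.524]] [-0.0683 -0.0281  0.5268]
 units [ 2.08 -4.3  -1.85] cur th 6.73 yaw 6.71 t 18.25
 units [  4.1  -10.24   3.22] cur th 6.73 yaw None t 18.25
```

Call:
arm_command(
  steps=[
    {"x": 1,"y": -2,"z": -1,"yaw": 1.5},
    {"x": 2,"y": -4,"z": -1.8,"yaw": 3},
    {"x": 2.5,"y": -5.5,"z": -0.8,"yaw": 3.9},
    {"x": 3.2,"y": -7,"z": 0.5,"yaw": 3.9},
    {"x": 3.6,"y": -8.5,"z": 1.6,"yaw": 3.9},
    {"x": 4.1,"y": -10.2,"z": 3.2,"yaw": 3.9},
    {"x": 4.1,"y": -10.2,"z": 3.2,"yaw": 3.9},
    {"x": 4.1,"y": -10.2,"z": 3.2,"yaw": 3.9},
  ],
  jaw=0,
)

```text
clock: 19.05
ee_pos: [0.5606, -0.2201, 0.2554]
ee_rot: [0.416, 0.743, 0.456, 0.258]
wrist_force: [0.4, -0.3, 0.5]
width: 0.0001
grip_force: 0.0
```

```bash
python3 st.py; python3 - <<'E'
from h import *
import cv2
s=ctrl.read_state();M=rot(s["ee_rot"]).as_matrix()
print(R.from_euler('z',-YAW).apply(M.T).round(3),R.from_euler('z',-YAW).apply(s["ee_pos"]-C))
c=cam("wrist",s);im=ctrl.get_image("wrist").copy();cv2.imwrite("pics/w3.png",im[...,::-1])
for k in((-.0715,-.026,.182),(-.0715,-.004,.182),(-.065,-.015,.182),(-.076,-.003,.234)):print(k,proj(c,cup(*k)))
plan(cup(-.144,-.0155,.25));plan(cup(-.058,-.0155,.200))
E
```

```text
t 19.05 [ 0.5606 -0.2201  0.2554] F [ 0.4 -0.3  0.5] j [-0.5445 -0.4871  2.4156  0.3453  0.204  -0.3756] 
zdir [ 0.7631 -0.3819 -0.5213] tilt 58.58 hd -26.6 yax [ 0.4639 -0.2378  0.8533]
[[-0.011  1.     0.004]
 [ 0.521  0.002  0.853]
 [ 0.853  0.012 -0.521]] [-0.1379 -0.0175  0.2554]
(-0.0715, -0.026, 0.182) [247.3878 222.7947]
(-0.0715, -0.004, 0.182) [246.7218 194.0761]
(-0.065, -0.015, 0.182) [252.2443 206.8117]
(-0.076, -0.003, 0.234) [306.5489 202.3813]
 units [ 0.09 -0.47 -0.06] cur th -27.15 yaw None t 19.1
 units [ 0.05 -0.41  3.92] cur th -27.15 yaw None t 19.1
```

View pics/w3.png

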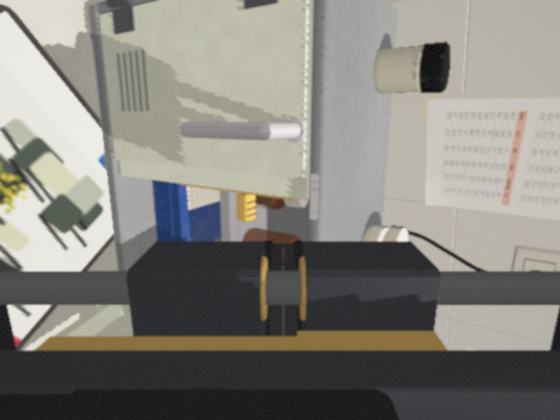

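The thumb piece sits at (238–256, 192–220), 1–2 px from the predicted spot. But joint 5 is almost at its lower limit, so I'll check the joint angles at the contact pose with the refitted arm geometry.

```bash
python3 - <<'E'
import fk
from fk import *
E2=np.array([[.7297,.0885,1.5032,.8606,-.4383,.7213],[-.468,1.8795,.9129,.5723,-.2443,.4805],[-.7659,2.3548,.7349,.4874,-.1869,.3127],[.748,.0882,1.2855,.9078,-.462,.763]])
DD=np.vstack([D,E2]);j2,j3,j5=DD[:,:3].T;r=np.hypot(DD[:,3],DD[:,4]);z=DD[:,5];s=j2+j3;t=s+j5;o=np.ones(len(r));n=0*o
A=np.vstack([np.c_[o,n,np.sin(j2),np.sin(s),np.cos(s),np.sin(t)],np.c_[n,o,np.cos(j2),np.cos(s),-np.sin(s),np.cos(t)]])
sol=np.linalg.lstsq(A,np.r_[r,z],rcond=None)[0];print(sol,np.abs(A@sol-np.r_[r,z]).max());fk.sol=sol
from scipy.optimize import least_squares
def ik(r,z,al):
    t=np.pi-np.radians(al)
    f=lambda q:np.array(fk.fk(q[0],q[1],t))-[r,z]
    q=least_squares(f,[-.3,2.2]).x;return q,t-q.sum()
for X,al in(((-.138,-.0175,.2554),58.5),((-.058,-.0155,.2),58.5),((-.058,-.0155,.184),58.5),((-.1,-.0155,.225),58.5),((-.058,-.0155,.2),52),((-.058,-.0155,.184),52),((-.138,-.0155,.255),52)):
    p=cup(*X);print(X,al,ik(np.hypot(p[0],p[1]),p[2],al))
E
```

```text
[0.0071 0.3185 0.4071 0.5465 0.0539 0.3441] 0.0007955101283699251Traceback (most recent call last):
  File "<stdin>", line 13, in <module>
  File "<stdin>", line 11, in ik
    return func(*args, **kwargs)
    vector_fun = VectorFunction(
        fun_wrapped,
    ...<6 lines>...
        workers=workers
    )
    self._update_fun()
    ~~~~~~~~~~~~~~~~^^
    self.f = self.fun_wrapped(xp_copy(self.x))
             ~~~~~~~~~~~~~~~~^^^^^^^^^^^^^^^^^
    return np.atleast_1d(self.fun(x))
                         ~~~~~~~~^^^
    return self.f(x, *self.args, **self.kwargs)
           ~~~~~~^^^^^^^^^^^^^^^^^^^^^^^^^^^^^^
  File "<stdin>", line 10, in <lambda>
AttributeError: 'function' object has no attribute 'fk'
```

```bash
python3 - <<'E'
from h import *
from scipy.optimize import least_squares
a,h,L1,P,Q,L3=[0.0071,0.3185,0.4071,0.5465,0.0539,0.3441]
def fk(j2,j3,t):
    s=j2+j3
    return np.array([a+L1*np.sin(j2)+P*np.sin(s)+Q*np.cos(s)+L3*np.sin(t),h+L1*np.cos(j2)+P*np.cos(s)-Q*np.sin(s)+L3*np.cos(t)])
def ik(r,z,al):
    t=np.pi-np.radians(al)
    q=least_squares(lambda q:fk(q[0],q[1],t)-[r,z],[-.3,2.2]).x;return q,t-q.sum()
for X,al in(((-.138,-.0175,.2554),58.5),((-.1,-.0155,.225),58.5),((-.058,-.0155,.2),58.5),((-.058,-.0155,.184),58.5),((-.058,-.0155,.2),52),((-.058,-.0155,.184),52),((-.138,-.0155,.255),52)):
    p=cup(*X);print(X,al,ik(np.hypot(p[0],p[1]),p[2],al))
E
```

```text
(-0.138, -0.0175, 0.2554) 58.5 (array([-0.4882,  2.4188]), np.float64(0.19002164905845853))
(-0.1, -0.0155, 0.225) 58.5 (array([-0.2947,  2.3522]), np.float64(0.06304666380677215))
(-0.058, -0.0155, 0.2) 58.5 (array([-0.1168,  2.264 ]), np.float64(-0.026610496902818692))
(-0.058, -0.0155, 0.184) 58.5 (array([-0.0809,  2.2694]), np.float64(-0.06798346636051411))
(-0.058, -0.0155, 0.2) 52 (array([-0.121,  2.195]), np.float64(0.15998666831896324))
(-0.058, -0.0155, 0.184) 52 (array([-0.0904,  2.2032]), np.float64(0.12122041010601015))
(-0.138, -0.0155, 0.255) 52 (array([-0.4598,  2.3375]), np.float64(0.3563458447116292))
```

Call:
arm_command(
  steps=[
    {"x": 0,"y": -10,"z": 17,"yaw": 0},
  ],
  jaw=0,
)

```text
clock: 19.2
ee_pos: [0.5653, -0.226, 0.2513]
ee_rot: [0.413, 0.74, 0.461, 0.263]
wrist_force: [0.1, 0.1, 0.3]
width: 0.0002
grip_force: 0.0
```

Call:
arm_command(
  steps=[
    {"x": 0,"y": -10,"z": 17,"yaw": 0},
  ],
  jaw=0,
)

```text
clock: 19.3
ee_pos: [0.5689, -0.2294, 0.2381]
ee_rot: [0.406, 0.739, 0.466, 0.267]
wrist_force: [0.2, 0.6, -0.5]
width: 0.0005
grip_force: 0.0
```

```bash
cat >> st.py <<'E'
Ri=R.from_euler('z',-YAW);print("cup axes x,y,z:",Ri.apply(M.T).round(3).tolist(),"TCP",Ri.apply(s["ee_pos"]-C))
E
python3 st.py
```

```text
t 19.3 [ 0.5689 -0.2294  0.2381] F [ 0.2  0.6 -0.5] j [-0.5904 -0.4183  2.4035  0.7635  0.202  -0.8204] 
zdir [ 0.7737 -0.3515 -0.5271] tilt 58.19 hd -24.4 yax [ 0.4716 -0.236   0.8496]
cup axes x,y,z: [[-0.041, 0.999, 0.017], [0.527, 0.007, 0.85], [0.849, 0.044, -0.527]] TCP [-0.1261 -0.0219  0.2381]
```

Call:
arm_command(
  steps=[
    {"x": 0,"y": 0,"z": 0.5,"yaw": 0},
    {"x": 0.1,"y": 0,"z": 1,"yaw": 0},
    {"x": 0.1,"y": 0,"z": 1,"yaw": 0},
  ],
  jaw=0,
)

```text
clock: 19.6
ee_pos: [0.5831, -0.2409, 0.2277]
ee_rot: [0.399, 0.74, 0.469, 0.27]
wrist_force: [0.0, 0.7, 0.6]
width: 0.0007
grip_force: 0.0
```

```bash
python3 st.py
```

```text
t 19.6 [ 0.5831 -0.2409  0.2277] F [0.  0.7 0.6] j [-0.6072 -0.3371  2.3643  0.9583  0.202  -1.0245] 
zdir [ 0.7741 -0.3379 -0.5353] tilt 57.63 hd -23.6 yax [ 0.4785 -0.2413  0.8443]
cup axes x,y,z: [[-0.05, 0.998, 0.025], [0.536, 0.006, 0.844], [0.843, 0.056, -0.535]] TCP [-0.1083 -0.0256  0.2277]
```

Call:
arm_command(
  steps=[
    {"x": 0.3,"y": 0,"z": 0.5,"yaw": 0},
    {"x": 0.5,"y": 0,"z": 1,"yaw": 0},
    {"x": 0.5,"y": 0,"z": 1,"yaw": 0},
  ],
  jaw=0,
)

```text
clock: 19.9
ee_pos: [0.5999, -0.2432, 0.2169]
ee_rot: [0.391, 0.739, 0.474, 0.275]
wrist_force: [0.5, 0.3, -0.1]
width: 0.0005
grip_force: 0.0
```

```bash
python3 st.py
```

```text
t 19.9 [ 0.5999 -0.2432  0.2169] F [ 0.5  0.3 -0.1] j [-0.6034 -0.2619  2.3263  1.1075  0.202  -1.1749] 
zdir [ 0.7772 -0.3176 -0.5432] tilt 57.1 hd -22.2 yax [ 0.4862 -0.2448  0.8389]
cup axes x,y,z: [[-0.067, 0.997, 0.036], [0.544, 0.006, 0.839], [0.836, 0.076, -0.543]] TCP [-0.0923 -0.0199  0.2169]
```

Call:
arm_command(
  steps=[
    {"x": 0.15,"y": 0,"z": 0.5,"yaw": 0},
    {"x": 0.3,"y": 0.1,"z": 1,"yaw": 0},
    {"x": 0.3,"y": 0.1,"z": 1,"yaw": 0},
  ],
  jaw=0,
)

```text
clock: 20.2
ee_pos: [0.6185, -0.2494, 0.2063]
ee_rot: [0.385, 0.739, 0.477, 0.279]
wrist_force: [0.2, -0.1, -0.7]
width: 0.0009
grip_force: 0.0
```

```bash
python3 st.py
```

```text
t 20.2 [ 0.6185 -0.2494  0.2063] F [ 0.2 -0.1 -0.7] j [-0.6014 -0.181   2.2822  1.269   0.2022 -1.3384] 
zdir [ 0.7804 -0.303  -0.547 ] tilt 56.84 hd -21.2 yax [ 0.4901 -0.2469  0.836 ]
cup axes x,y,z: [[-0.079, 0.996, 0.044], [0.549, 0.006, 0.836], [0.832, 0.09, -0.547]] TCP [-0.0729 -0.0169  0.2063]
```

Call:
arm_command(
  steps=[
    {"x": 0.1,"y": 0,"z": 0.4,"yaw": 0},
    {"x": 0.2,"y": 0,"z": 0.7,"yaw": 0},
    {"x": 0.2,"y": 0,"z": 0.7,"yaw": 0},
  ],
  jaw=0,
)

```text
clock: 20.5
ee_pos: [0.6308, -0.2525, 0.1965]
ee_rot: [0.382, 0.738, 0.48, 0.282]
wrist_force: [0.2, -0.6, 0.4]
width: 0.0003
grip_force: 0.0
```

```bash
python3 st.py; python3 - <<'E'
from h import *
import cv2
s=ctrl.read_state();c=cam("wrist",s);im=ctrl.get_image("wrist").copy()
cv2.imwrite("pics/w4.png",cv2.resize(im[100:340,170:490,::-1],None,fx=2.4,fy=2.4,interpolation=cv2.INTER_CUBIC))
print(proj(c,cup(-.065,-.015,.182)),proj(c,s["ee_pos"]))
E
```

```text
t 20.5 [ 0.6308 -0.2525  0.1965] F [ 0.2 -0.6  0.4] j [-0.5982 -0.125   2.255   1.4     0.2025 -1.4704] 
zdir [ 0.7828 -0.2936 -0.5487] tilt 56.72 hd -20.6 yax [ 0.4921 -0.2478  0.8346]
cup axes x,y,z: [[-0.086, 0.995, 0.049], [0.551, 0.006, 0.835], [0.83, 0.099, -0.549]] TCP [-0.0606 -0.014   0.1965]
[256.4583 260.0684] [285.562  260.8805]
```

View pics/w4.png

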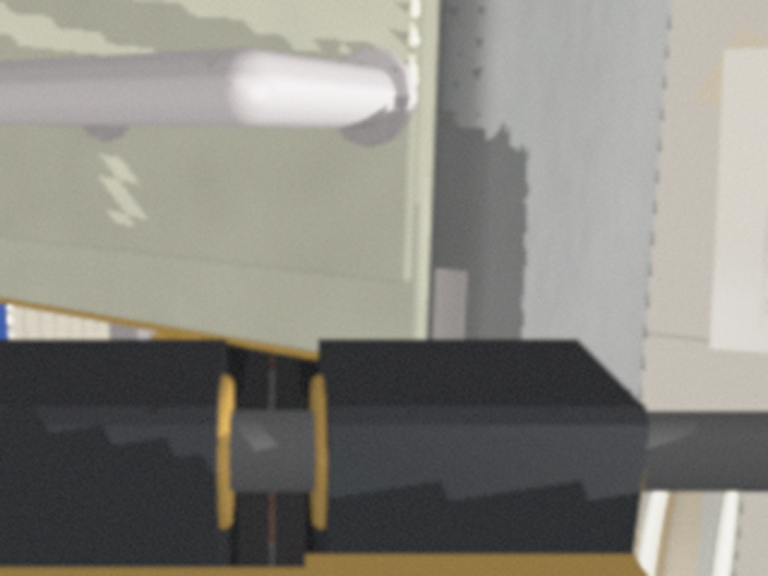

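The closed fingertip now hides the thumb piece, with a sliver of brass near (175,335). Nothing is touching yet, and the tip's lower corner should be about 2 mm above the thumb's top. I'll press straight down in small stages.

Call:
arm_command(
  steps=[
    {"x": 0,"y": -0.15,"z": 0.1,"yaw": 0},
    {"x": 0,"y": -0.3,"z": 0.2,"yaw": 0},
    {"x": 0,"y": -0.3,"z": 0.2,"yaw": 0},
  ],
  jaw=0,
)

```text
clock: 20.85
ee_pos: [0.6301, -0.2523, 0.1871]
ee_rot: [0.382, 0.738, 0.48, 0.282]
wrist_force: [-0.9, -0.1, 0.3]
width: 0.0006
grip_force: 0.2
```

```bash
python3 st.py
```

```text
t 20.85 [ 0.6301 -0.2523  0.1871] F [-0.9 -0.1  0.3] j [-0.5999 -0.1068  2.2604  1.5117  0.2027 -1.5852] 
zdir [ 0.7831 -0.2921 -0.549 ] tilt 56.7 hd -20.5 yax [ 0.4923 -0.2481  0.8343]
cup axes x,y,z: [[-0.088, 0.995, 0.05], [0.551, 0.006, 0.834], [0.83, 0.101, -0.549]] TCP [-0.0612 -0.0141  0.1871]
```

Call:
arm_command(
  steps=[
    {"x": 0,"y": -0.15,"z": 0.1,"yaw": 0},
    {"x": 0,"y": -0.3,"z": 0.2,"yaw": 0},
    {"x": 0,"y": -0.3,"z": 0.2,"yaw": 0},
  ],
  jaw=0,
)

```text
clock: 21.15
ee_pos: [0.6306, -0.2522, 0.1784]
ee_rot: [0.382, 0.738, 0.48, 0.283]
wrist_force: [0.3, -2.0, 2.7]
width: 0.0006
grip_force: 0.9
```

```bash
python3 st.py
```

```text
t 21.15 [ 0.6306 -0.2522  0.1784] F [ 0.3 -2.   2.7] j [-0.5989 -0.0867  2.2629  1.6249  0.202  -1.6999] 
zdir [ 0.7833 -0.2922 -0.5486] tilt 56.73 hd -20.5 yax [ 0.4919 -0.2482  0.8345]
cup axes x,y,z: [[-0.087, 0.995, 0.051], [0.551, 0.006, 0.835], [0.83, 0.101, -0.549]] TCP [-0.0609 -0.0137  0.1784]
```

Call:
arm_command(
  steps=[
    {"x": 0,"y": -0.15,"z": 0.1,"yaw": 0},
    {"x": 0,"y": -0.3,"z": 0.2,"yaw": 0},
    {"x": 0,"y": -0.3,"z": 0.2,"yaw": 0},
  ],
  jaw=0,
)

```text
clock: 21.45
ee_pos: [0.6331, -0.2532, 0.1742]
ee_rot: [0.385, 0.736, 0.479, 0.284]
wrist_force: [-8.0, 1.9, 16.0]
width: 0.0004
grip_force: 9.2
```

```bash
python3 st.py
```

```text
t 21.45 [ 0.6331 -0.2532  0.1742] F [-8.   1.9 16. ] j [-0.5979 -0.0693  2.2617  1.7391  0.2042 -1.815 ] 
zdir [ 0.7868 -0.2939 -0.5427] tilt 57.14 hd -20.5 yax [ 0.4865 -0.2455  0.8385]
cup axes x,y,z: [[-0.088, 0.995, 0.05], [0.545, 0.006, 0.838], [0.834, 0.101, -0.543]] TCP [-0.0582 -0.0135  0.1742]
```

Call:
arm_command(
  steps=[
    {"x": 0,"y": 0,"z": 0,"yaw": 0},
    {"x": 0,"y": 0.2,"z": -0.2,"yaw": 0},
    {"x": 0,"y": 0.2,"z": -1,"yaw": 0},
    {"x": 0,"y": 0.2,"z": -2,"yaw": 0},
    {"x": 0,"y": 0.2,"z": -3,"yaw": 0},
    {"x": 0,"y": 0.2,"z": -4,"yaw": 0},
    {"x": 0,"y": 0.2,"z": -4,"yaw": 0},
  ],
  jaw=0,
)

```text
clock: 22.15
ee_pos: [0.554, -0.2236, 0.2302]
ee_rot: [0.383, 0.737, 0.48, 0.282]
wrist_force: [1.2, 0.4, 0.1]
width: 0.0006
grip_force: 0.0
```

```bash
python3 st.py; python3 - <<'E'
from h import *
import cv2
s=ctrl.read_state();c=cam("wrist",s);im=ctrl.get_image("wrist").copy()
cv2.imwrite("pics/w5.png",cv2.resize(im[100:340,170:490,::-1],None,fx=2.4,fy=2.4,interpolation=cv2.INTER_CUBIC))
for z in(.182,.168):
  for k in((-.0715,-.026),(-.0715,-.004),(-.0585,-.015)): print(z,proj(c,cup(*k,z)))
hsv=cv2.cvtColor(im,cv2.COLOR_RGB2HSV);m=cv2.inRange(hsv,(15,110,120),(35,255,255));m[245:]=0
n,l,st,ce=cv2.connectedComponentsWithStats(m)
print([(st[i],ce[i].round(1)) for i in range(1,n) if st[i,4]>30])
E
```

```text
t 22.15 [ 0.554  -0.2236  0.2302] F [1.2 0.4 0.1] j [-0.6624 -0.4611  2.4332  0.9195  0.3203 -1.0062] 
zdir [ 0.7841 -0.2941 -0.5465] tilt 56.87 hd -20.6 yax [ 0.4907 -0.2454  0.8361]
cup axes x,y,z: [[-0.088, 0.995, 0.048], [0.549, 0.008, 0.836], [0.832, 0.1, -0.547]] TCP [-0.142  -0.0236  0.2302]
0.182 [282.4609 228.4812]
0.182 [282.6863 198.3502]
0.182 [292.1091 211.1156]
0.168 [266.781  226.1807]
0.168 [266.7936 196.888 ]
0.168 [276.6768 209.3683]
[(array([  8, 155,  29,  20, 291], dtype=int32), array([ 22.4, 165.6])), (array([  0, 173,  24,  22, 207], dtype=int32), array([ 10.5, 184.9])), (array([ 34, 176,  19,  11, 129], dtype=int32), array([ 42.4, 181.4])), (array([ 25, 185,  32,  27, 316], dtype=int32), array([ 39.1, 195.9])), (array([257, 196,  58,  30, 571], dtype=int32), array([268.9, 208.8]))]
```

```bash
python3 - <<'E'
import cv2,numpy as np
im=cv2.imread("pics/w5.png");hsv=cv2.cvtColor(im,cv2.COLOR_BGR2HSV);m=cv2.inRange(hsv,(15,110,120),(35,255,255))
for r in range(196,228,4):
    row=m[int((r-100)*2.4)];xs=np.nonzero(row)[0]/2.4+170;xs=xs[(xs>240)&(xs<330)]
    print(r,xs.min().round(1) if len(xs) else None,xs.max().round(1) if len(xs) else None,len(xs))
E
```

```text
196 260.4 262.1 5
200 257.5 309.2 83
204 257.5 275.8 45
208 257.5 275.8 45
212 257.5 274.2 41
216 257.5 275.8 45
220 257.5 274.2 41
224 258.3 272.1 34
```

The brass block now spans columns 257–276. That matches its top being at z≈0.168, so the bolt is drawn about 13–14 mm. Next I'll back off, turn the tool back, and take the tilt out at the inner reach limit before opening the left door.

```bash
python3 - <<'E'
from h import *
plan((.50,-.20,.33));plan((.47,-.19,.30))
E
```

```text
units [ 0.25  2.05 -4.19] cur th -26.63 yaw None t 22.2
 units [ 0.1   0.36 -4.59] cur th -26.63 yaw None t 22.2
```

Call:
arm_command(
  steps=[
    {"x": 0.1,"y": 1,"z": -2,"yaw": 0},
    {"x": 0.2,"y": 2,"z": -4,"yaw": 0},
    {"x": 0.2,"y": 2,"z": -4.2,"yaw": -2},
    {"x": 0.2,"y": 2,"z": -4.2,"yaw": -4},
    {"x": 0.2,"y": 2,"z": -4.2,"yaw": -6},
    {"x": 0.2,"y": 2,"z": -4.2,"yaw": -8},
    {"x": 0.2,"y": 2,"z": -4.2,"yaw": -10},
    {"x": 0.2,"y": 2,"z": -4.2,"yaw": -12},
    {"x": 0.2,"y": 2,"z": -4.2,"yaw": -14},
    {"x": 0.2,"y": 2,"z": -4.2,"yaw": -16},
  ],
  jaw=0,
)

```text
clock: 23.2
ee_pos: [0.4995, -0.2008, 0.3262]
ee_rot: [0.474, 0.336, 0.814, 0.017]
wrist_force: [-0.5, -0.4, 0.0]
width: 0.0005
grip_force: 0.0
```

Call:
arm_command(
  steps=[
    {"x": 0,"y": 0,"z": 0,"yaw": -2},
    {"x": 0,"y": 0,"z": 0,"yaw": -2},
  ],
  jaw=0,
)

```text
clock: 23.4
ee_pos: [0.4995, -0.2008, 0.3263]
ee_rot: [0.473, 0.265, 0.84, -0.024]
wrist_force: [0.3, 0.3, -0.8]
width: 0.0004
grip_force: 0.0
```

```bash
python3 st.py
```

```text
t 23.4 [ 0.4995 -0.2008  0.3263] F [ 0.3  0.3 -0.8] j [-0.7284 -0.8364  2.4429  0.5264  0.6493 -1.9607] 
zdir [ 0.7823 -0.2908 -0.5509] tilt 56.57 hd -20.4 yax [0.4677 0.8584 0.211 ]
cup axes x,y,z: [[-0.56, 0.186, -0.807], [0.02, 0.977, 0.211], [0.828, 0.102, -0.551]] TCP [-0.201  -0.0284  0.3263]
```

Call:
arm_command(
  steps=[
    {"x": 0,"y": 0,"z": 0,"yaw": -1.2},
    {"x": 2,"y": 0,"z": -0.5,"yaw": -2.4},
    {"x": 4,"y": 0,"z": -1,"yaw": -2.4},
  ],
  jaw=0,
)

```text
clock: 23.7
ee_pos: [0.4822, -0.1684, 0.2653]
ee_rot: [0.458, 0.179, 0.868, -0.071]
wrist_force: [-21.7, 23.9, -49.8]
width: 0.0007
grip_force: 0.0
```

Call:
arm_command(
  steps=[
    {"x": 19,"y": 0,"z": -5,"yaw": 0},
  ],
  jaw=0,
)

```text
clock: 23.8
ee_pos: [0.4784, -0.1618, 0.2586]
ee_rot: [0.445, 0.181, 0.874, -0.07]
wrist_force: [-0.6, 0.5, -0.2]
width: 0.0002
grip_force: 0.0
```

Call:
arm_command(
  steps=[
    {"x": 19,"y": 0,"z": -5,"yaw": 0},
  ],
  jaw=0,
)

```text
clock: 23.9
ee_pos: [0.4727, -0.1542, 0.2487]
ee_rot: [0.43, 0.184, 0.881, -0.069]
wrist_force: [0.6, -0.4, 0.2]
width: 0.0002
grip_force: 0.0
```

Call:
arm_command(
  steps=[
    {"x": 19,"y": 0,"z": -5,"yaw": 0},
  ],
  jaw=0,
)

```text
clock: 24.0
ee_pos: [0.4672, -0.1452, 0.2397]
ee_rot: [0.414, 0.186, 0.888, -0.068]
wrist_force: [0.4, 0.4, -0.4]
width: 0.0006
grip_force: 0.0
```

```bash
python3 st.py
```

```text
t 24.0 [ 0.4672 -0.1452  0.2397] F [ 0.4  0.4 -0.4] j [-0.5723 -0.9102  2.5722  0.259   0.6397 -1.869 ] 
zdir [ 0.7103 -0.2757 -0.6476] tilt 49.64 hd -21.2 yax [0.3876 0.9213 0.0329]
cup axes x,y,z: [[-0.648, -0.027, -0.761], [-0.08, 0.996, 0.033], [0.758, 0.082, -0.648]] TCP [-0.2552  0.0061  0.2397]
```

Call:
arm_command(
  steps=[
    {"x": 16,"y": 0,"z": -12,"yaw": 0},
  ],
  jaw=0,
)

```text
clock: 24.1
ee_pos: [0.4629, -0.1333, 0.2326]
ee_rot: [0.401, 0.189, 0.893, -0.07]
wrist_force: [0.6, 0.4, -0.3]
width: 0.0004
grip_force: 0.0
```

Call:
arm_command(
  steps=[
    {"x": 16,"y": 0,"z": -12,"yaw": 0},
  ],
  jaw=0,
)

```text
clock: 24.2
ee_pos: [0.4581, -0.1179, 0.2261]
ee_rot: [0.389, 0.193, 0.898, -0.073]
wrist_force: [0.5, 0.6, -0.7]
width: 0.0004
grip_force: 0.0
```

Call:
arm_command(
  steps=[
    {"x": 17,"y": 0,"z": -11,"yaw": 0},
  ],
  jaw=0,
)

```text
clock: 24.3
ee_pos: [0.4515, -0.0985, 0.2197]
ee_rot: [0.376, 0.196, 0.902, -0.077]
wrist_force: [0.2, 0.7, -0.6]
width: 0.0006
grip_force: 0.0
```

Call:
arm_command(
  steps=[
    {"x": 17,"y": 0,"z": -11,"yaw": 0},
  ],
  jaw=0,
)

```text
clock: 24.4
ee_pos: [0.4425, -0.0746, 0.2143]
ee_rot: [0.364, 0.201, 0.906, -0.082]
wrist_force: [0.1, -0.1, -0.9]
width: 0.0008
grip_force: 0.0
```

Call:
arm_command(
  steps=[
    {"x": 17,"y": 0,"z": -10,"yaw": 0},
  ],
  jaw=0,
)

```text
clock: 24.5
ee_pos: [0.429, -0.0461, 0.2096]
ee_rot: [0.353, 0.205, 0.909, -0.089]
wrist_force: [0.5, 1.1, -1.0]
width: 0.0004
grip_force: 0.0
```

Call:
arm_command(
  steps=[
    {"x": 18,"y": 0,"z": -9,"yaw": 0},
  ],
  jaw=0,
)

```text
clock: 24.6
ee_pos: [0.4098, -0.0147, 0.2058]
ee_rot: [0.343, 0.209, 0.911, -0.095]
wrist_force: [0.4, 1.5, -0.6]
width: 0.0005
grip_force: 0.0
```

```bash
python3 st.py
```

```text
t 24.6 [ 0.4098 -0.0147  0.2058] F [ 0.4  1.5 -0.6] j [ 0.0716 -0.9103  2.572  -0.4765  0.8944 -0.859 ] 
zdir [ 0.5847 -0.3167 -0.7469] tilt 41.68 hd -28.4 yax [ 0.4459  0.8945 -0.0302]
cup axes x,y,z: [[-0.747, -0.032, -0.664], [-0.016, 0.999, -0.03], [0.665, -0.012, -0.747]] TCP [-0.3662  0.0956  0.2058]
```

```bash
python3 - <<'E'
from h import *
plan((.45,-.25,.25))
E
```

```text
units [-5.23 -7.76  2.6 ] cur th 63.5 yaw None t 24.6
```

Call:
arm_command(
  steps=[
    {"x": -1,"y": -2,"z": -1,"yaw": 0},
    {"x": -3,"y": -4,"z": -0.5,"yaw": 0},
    {"x": -4.6,"y": -6,"z": 1,"yaw": 0},
    {"x": -4.6,"y": -6.5,"z": 1.2,"yaw": 0},
    {"x": -4.6,"y": -6.5,"z": 1.2,"yaw": 0},
  ],
  jaw=0,
)

```text
clock: 25.1
ee_pos: [0.4347, -0.1951, 0.2625]
ee_rot: [0.343, 0.207, 0.911, -0.094]
wrist_force: [0.4, 0.7, -1.0]
width: 0.0003
grip_force: 0.0
```

```bash
python3 st.py
```

```text
t 25.1 [ 0.4347 -0.1951  0.2625] F [ 0.4  0.7 -1. ] j [-0.68   -0.8514  2.4434  0.1697  0.838  -1.8717] 
zdir [ 0.5869 -0.3132 -0.7466] tilt 41.7 hd -28.1 yax [ 0.4412  0.8969 -0.0295]
cup axes x,y,z: [[-0.746, -0.035, -0.665], [-0.021, 0.999, -0.029], [0.665, -0.008, -0.747]] TCP [-0.2611 -0.0532  0.2625]
```

Call:
arm_command(
  steps=[
    {"x": 0.5,"y": 0.8,"z": -0.5,"yaw": 0},
    {"x": 3,"y": 1,"z": -2,"yaw": 0},
  ],
  jaw=0,
)

```text
clock: 25.3
ee_pos: [0.4226, -0.1595, 0.2506]
ee_rot: [0.33, 0.219, 0.913, -0.099]
wrist_force: [-0.5, 1.0, -1.7]
width: 0.0002
grip_force: 0.0
```

Call:
arm_command(
  steps=[
    {"x": 18,"y": 0,"z": -8,"yaw": 0},
  ],
  jaw=0,
)

```text
clock: 25.4
ee_pos: [0.4181, -0.1387, 0.2316]
ee_rot: [0.319, 0.218, 0.917, -0.101]
wrist_force: [0.6, 0.3, -0.2]
width: 0.0005
grip_force: 0.0
```

Call:
arm_command(
  steps=[
    {"x": 18,"y": 0,"z": -8,"yaw": 0},
  ],
  jaw=0,
)

```text
clock: 25.5
ee_pos: [0.4105, -0.1161, 0.2122]
ee_rot: [0.307, 0.219, 0.92, -0.105]
wrist_force: [-0.2, 0.2, -1.0]
width: 0.0008
grip_force: 0.0
```

Call:
arm_command(
  steps=[
    {"x": 18,"y": 0,"z": -8,"yaw": 0},
  ],
  jaw=0,
)

```text
clock: 25.6
ee_pos: [0.4, -0.0902, 0.1945]
ee_rot: [0.297, 0.222, 0.922, -0.111]
wrist_force: [0.1, 0.9, -0.2]
width: 0.0004
grip_force: 0.0
```

```bash
python3 st.py
```

```text
t 25.6 [ 0.4    -0.0902  0.1945] F [ 0.1  0.9 -0.2] j [-0.2388 -0.9104  2.5598 -0.2708  0.8961 -1.2319] 
zdir [ 0.4982 -0.3363 -0.7992] tilt 36.95 hd -34.0 yax [ 0.4756  0.8767 -0.0724]
cup axes x,y,z: [[-0.802, -0.028, -0.597], [0.019, 0.997, -0.072], [0.597, -0.069, -0.799]] TCP [-0.3402  0.024   0.1945]
```

```bash
python3 - <<'E'
from h import *
plan(cup(-.25,.045,.30));plan(cup(-.16,.0486,.262));plan(cup(-.1007,.0417,.180))
E
```

```text
units [-5.44  0.6  -1.28] cur th 61.52 yaw None t 25.6
 units [-7.42  0.92  2.08] cur th 61.52 yaw None t 25.6
 units [-7.36  0.93  6.13] cur th 61.52 yaw None t 25.6
```

Call:
arm_command(
  steps=[
    {"x": -2,"y": 0.2,"z": -1,"yaw": 0},
    {"x": -4,"y": 0.4,"z": -1.3,"yaw": 0},
    {"x": -5.5,"y": 0.6,"z": -1.3,"yaw": 0},
    {"x": -6.5,"y": 0.8,"z": 0,"yaw": 0},
    {"x": -7.4,"y": 0.9,"z": 1.5,"yaw": 0},
    {"x": -7.4,"y": 0.9,"z": 2.1,"yaw": 0},
    {"x": -7.4,"y": 0.9,"z": 2.1,"yaw": 0},
  ],
  jaw=0.7,
)

```text
clock: 26.3
ee_pos: [0.5712, -0.1506, 0.2574]
ee_rot: [0.294, 0.221, 0.923, -0.11]
wrist_force: [-0.3, 0.9, -1.0]
width: 0.0487
grip_force: 0.0
```

```bash
python3 st.py; python3 - <<'E'
from h import *
import cv2
print(ctrl.read_state()["width"])
plan(cup(-.1007,.0417,.180))
s=ctrl.read_state();c=cam("wrist",s)
print(proj(c,cup(-.112,.0425,.19)))
im=ctrl.get_image("wrist");cv2.imwrite("pics/w6.png",im[...,::-1])
E
```

```text
t 26.3 [ 0.5712 -0.1506  0.2574] F [-0.3  0.9 -1. ] j [-0.2863 -0.3147  2.104  -0.2662  0.7547 -1.2493] 
zdir [ 0.4939 -0.3333 -0.8031] tilt 36.57 hd -34.0 yax [ 0.4726  0.8782 -0.0738]
cup axes x,y,z: [[-0.806, -0.031, -0.591], [0.016, 0.997, -0.074], [0.592, -0.069, -0.803]] TCP [-0.1603  0.0491  0.2574]
0.048726381879256396
 units [-0.08 -0.03  3.92] cur th 61.71 yaw None t 26.3
[282.1952 215.4542]
```

View pics/w6.png

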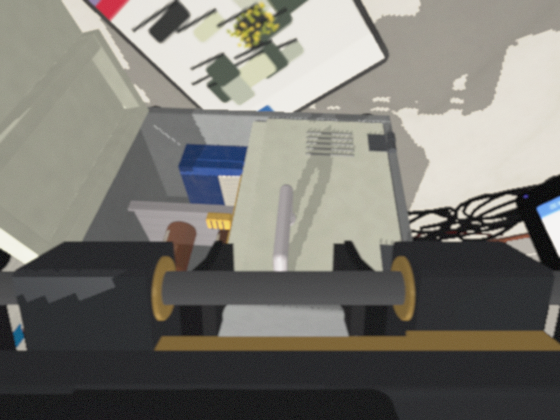

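The left handle bar runs (287,185)–(281,262), centred between the open fingers, which matches the prediction. I'll move in along the tool axis and grip.

Call:
arm_command(
  steps=[
    {"x": 0,"y": 0,"z": 1,"yaw": 0},
    {"x": 0,"y": 0,"z": 2,"yaw": 0},
    {"x": 0,"y": 0,"z": 3,"yaw": 0},
    {"x": 0,"y": 0,"z": 3.9,"yaw": 0},
    {"x": 0,"y": 0,"z": 3.9,"yaw": 0},
  ],
  jaw=0.7,
)

```text
clock: 26.85
ee_pos: [0.6195, -0.1828, 0.1821]
ee_rot: [0.296, 0.22, 0.923, -0.111]
wrist_force: [-0.3, 0.2, -0.8]
width: 0.0613
grip_force: 0.0
```

Call:
arm_command(
  steps=[
    {"x": 0,"y": 0,"z": 0,"yaw": 0},
    {"x": 0,"y": 0,"z": 0,"yaw": 0},
    {"x": 0,"y": 0,"z": 0,"yaw": 0},
    {"x": 0,"y": 0,"z": 0,"yaw": 0},
    {"x": 0,"y": 0,"z": 0,"yaw": 0},
    {"x": 0,"y": 0,"z": 0,"yaw": 0},
    {"x": 0,"y": 0,"z": 0,"yaw": 0},
    {"x": 0,"y": 0,"z": 0,"yaw": 0},
    {"x": 0,"y": 0,"z": 0,"yaw": 0},
    {"x": 0,"y": 0,"z": 0,"yaw": 0},
  ],
  jaw=0,
)

```text
clock: 27.85
ee_pos: [0.6204, -0.183, 0.184]
ee_rot: [0.297, 0.22, 0.923, -0.111]
wrist_force: [-0.0, 0.4, 0.9]
width: 0.01
grip_force: 29.7
```

```bash
python3 st.py; python3 - <<'E'
from h import *
s=ctrl.read_state();print(s["width"],s["grip_force"])
M=rot(s["ee_rot"]).as_matrix();H=cup(-.075,.1365,0);p0=s["ee_pos"]+M@[0,0,-.019]
print("grasp rel hinge",R.from_euler('z',-YAW).apply(p0-H))
for a in range(5,71,5):
    p=H+R.from_euler('z',-np.radians(a)).apply((p0-H)*[1,1,0]); print(a,(M.T@(p-p0*[1,1,0])/.025).round(2))
E
```

```text
t 27.85 [ 0.6204 -0.183   0.184 ] F [-0.   0.4  0.9] j [-0.3248 -0.0865  2.0611 -0.3019  0.5593 -1.222 ] 
zdir [ 0.4997 -0.3347 -0.7989] tilt 36.97 hd -33.8 yax [ 0.4709  0.8791 -0.0738]
cup axes x,y,z: [[-0.802, -0.033, -0.597], [0.014, 0.997, -0.074], [0.598, -0.067, -0.799]] TCP [-0.1017  0.043   0.184 ]
0.010041643926798927 29.74369928240776
grasp rel hinge [-0.0381 -0.0922  0.1992]
5 [ 0.25  0.14 -0.2 ]
10 [ 0.48  0.31 -0.39]
15 [ 0.71  0.51 -0.57]
20 [ 0.91  0.73 -0.75]
25 [ 1.1   0.97 -0.91]
30 [ 1.27  1.23 -1.07]
35 [ 1.42  1.51 -1.2 ]
40 [ 1.55  1.81 -1.33]
45 [ 1.66  2.12 -1.44]
50 [ 1.75  2.45 -1.53]
55 [ 1.81  2.78 -1.61]
60 [ 1.85  3.12 -1.67]
65 [ 1.86  3.47 -1.71]
70 [ 1.85  3.82 -1.73]
```

Gripped. I'll pull 15° first to test the bolt.

Call:
arm_command(
  steps=[
    {"x": 0.25,"y": 0.14,"z": -0.2,"yaw": 0},
    {"x": 0.48,"y": 0.31,"z": -0.39,"yaw": 0},
    {"x": 0.71,"y": 0.51,"z": -0.57,"yaw": 0},
    {"x": 0.71,"y": 0.51,"z": -0.57,"yaw": 0},
  ],
  jaw=0,
)

```text
clock: 28.25
ee_pos: [0.605, -0.1606, 0.1839]
ee_rot: [0.296, 0.219, 0.923, -0.112]
wrist_force: [-6.9, -3.1, 4.0]
width: 0.01
grip_force: 28.8
```

```bash
python3 st.py
```

```text
t 28.25 [ 0.605  -0.1606  0.1839] F [-6.9 -3.1  4. ] j [-0.2854 -0.1332  2.1034 -0.3402  0.5766 -1.1606] 
zdir [ 0.4982 -0.3357 -0.7994] tilt 36.92 hd -34.0 yax [ 0.4705  0.8791 -0.076 ]
cup axes x,y,z: [[-0.802, -0.035, -0.596], [0.013, 0.997, -0.076], [0.597, -0.069, -0.799]] TCP [-0.1258  0.0558  0.1839]
```

Call:
arm_command(
  steps=[
    {"x": 0.2,"y": 0.22,"z": -0.18,"yaw": 0},
    {"x": 0.39,"y": 0.46,"z": -0.34,"yaw": 0},
    {"x": 0.56,"y": 0.72,"z": -0.5,"yaw": 0},
    {"x": 0.71,"y": 1.0,"z": -0.63,"yaw": 0},
    {"x": 0.84,"y": 1.3,"z": -0.76,"yaw": 0},
    {"x": 0.95,"y": 1.61,"z": -0.87,"yaw": 0},
    {"x": 1.04,"y": 1.94,"z": -0.96,"yaw": 0},
    {"x": 1.1,"y": 2.27,"z": -1.04,"yaw": 0},
    {"x": 1.1,"y": 2.27,"z": -1.04,"yaw": 0},
  ],
  jaw=0,
)

```text
clock: 29.15
ee_pos: [0.5986, -0.0918, 0.1837]
ee_rot: [0.296, 0.219, 0.923, -0.111]
wrist_force: [-11.0, 3.1, 7.0]
width: 0.0097
grip_force: 29.3
```

```bash
python3 st.py;python3 -c "
from h import *
print(ctrl.read_state()['width'])"
```

```text
t 29.15 [ 0.5986 -0.0918  0.1837] F [-11.    3.1   7. ] j [-0.131  -0.1551  2.1225 -0.4664  0.6355 -0.9335] 
zdir [ 0.498  -0.3348 -0.8   ] tilt 36.87 hd -33.9 yax [ 0.4703  0.8793 -0.0753]
cup axes x,y,z: [[-0.803, -0.034, -0.595], [0.013, 0.997, -0.075], [0.596, -0.068, -0.8]] TCP [-0.163   0.1139  0.1837]
0.009688165212919882
```

Call:
arm_command(
  steps=[
    {"x": 0,"y": 0,"z": 0,"yaw": 0},
    {"x": 0,"y": 0,"z": 0,"yaw": 0},
    {"x": 0,"y": 0,"z": 0,"yaw": 0},
    {"x": 0,"y": 0,"z": -1,"yaw": 0},
    {"x": 0,"y": 0,"z": -2,"yaw": 0},
    {"x": 0,"y": 0,"z": -3,"yaw": 0},
    {"x": 0,"y": 0,"z": -4,"yaw": 0},
    {"x": -1,"y": 0,"z": -5,"yaw": 0},
  ],
  jaw=0.35,
)

```text
clock: 29.95
ee_pos: [0.553, -0.0587, 0.2963]
ee_rot: [0.295, 0.219, 0.924, -0.111]
wrist_force: [0.8, 0.5, -0.3]
width: 0.0303
grip_force: 0.0
```

```bash
python3 st.py;python3 - <<'E'
from h import *
print(ctrl.read_state()['width'])
plan(cup(-.19,-.03,.31));plan(cup(-.14,-.03,.205))
E
```

```text
t 29.95 [ 0.553  -0.0587  0.2963] F [ 0.8  0.5 -0.3] j [-0.0599 -0.3933  2.089  -0.3937  0.9142 -1.0085] 
zdir [ 0.4954 -0.3341 -0.8018] tilt 36.69 hd -34.0 yax [ 0.4695  0.8796 -0.0764]
cup axes x,y,z: [[-0.805, -0.036, -0.593], [0.012, 0.997, -0.076], [0.594, -0.069, -0.802]] TCP [-0.2188  0.1223  0.2963]
0.03025446227192207
 units [-1.04 -6.1   0.66] cur th 61.91 yaw None t 29.95
 units [-0.16 -5.76  5.22] cur th 61.91 yaw None t 29.95
```

Call:
arm_command(
  steps=[
    {"x": -0.5,"y": -2,"z": 0,"yaw": 0},
    {"x": -1,"y": -4,"z": 0.5,"yaw": 0},
    {"x": -1,"y": -5.7,"z": 0.7,"yaw": 0},
    {"x": -0.8,"y": -5.7,"z": 2,"yaw": 0},
    {"x": -0.4,"y": -5.7,"z": 3.5,"yaw": 0},
    {"x": -0.2,"y": -5.7,"z": 4.9,"yaw": 0},
    {"x": -0.2,"y": -5.7,"z": 4.9,"yaw": 0},
  ],
  jaw=0,
)

```text
clock: 30.65
ee_pos: [0.5509, -0.2275, 0.2074]
ee_rot: [0.292, 0.22, 0.924, -0.11]
wrist_force: [-0.4, -0.3, -0.8]
width: 0.0009
grip_force: 0.0
```

```bash
python3 st.py;python3 - <<'E'
from h import *
plan(cup(-.15,.119,.212))
E
```

```text
t 30.65 [ 0.5509 -0.2275  0.2074] F [-0.4 -0.3 -0.8] j [-0.4873 -0.2738  2.1686 -0.1093  0.6176 -1.522 ] 
zdir [ 0.4914 -0.3319 -0.8052] tilt 36.37 hd -34.0 yax [ 0.4711  0.8789 -0.0748]
cup axes x,y,z: [[-0.808, -0.033, -0.588], [0.014, 0.997, -0.075], [0.589, -0.069, -0.805]] TCP [-0.1431 -0.0285  0.2074]
 units [-0.08  5.86 -0.72] cur th 61.81 yaw None t 30.65
```

Call:
arm_command(
  steps=[
    {"x": 0,"y": 0.6,"z": -0.1,"yaw": 0},
    {"x": 0,"y": 1.2,"z": -0.2,"yaw": 0},
    {"x": 0,"y": 1.7,"z": -0.3,"yaw": 0},
    {"x": 0,"y": 2.1,"z": -0.3,"yaw": 0},
    {"x": 0,"y": 2.5,"z": -0.4,"yaw": 0},
    {"x": 0,"y": 2.9,"z": -0.4,"yaw": 0},
    {"x": 0,"y": 3.3,"z": -0.5,"yaw": 0},
    {"x": 0,"y": 3.7,"z": -0.5,"yaw": 0},
    {"x": 0,"y": 4.1,"z": -0.6,"yaw": 0},
    {"x": 0,"y": 4.5,"z": -0.6,"yaw": 0},
  ],
  jaw=0,
)

```text
clock: 31.65
ee_pos: [0.5995, -0.1235, 0.2206]
ee_rot: [0.298, 0.219, 0.922, -0.111]
wrist_force: [-1.2, -0.9, 1.5]
width: 0.0004
grip_force: 0.9
```

```bash
python3 st.py
```

```text
t 31.65 [ 0.5995 -0.1235  0.2206] F [-1.2 -0.9  1.5] j [-0.2044 -0.2048  2.0921 -0.3713  0.6768 -1.0866] 
zdir [ 0.5013 -0.336  -0.7973] tilt 37.12 hd -33.8 yax [ 0.4706  0.8792 -0.0746]
cup axes x,y,z: [[-0.8, -0.034, -0.599], [0.013, 0.997, -0.075], [0.6, -0.068, -0.797]] TCP [-0.1477  0.0862  0.2206]
```

Call:
arm_command(
  steps=[
    {"x": 0.1,"y": 0,"z": 0.2,"yaw": 0},
    {"x": 0.1,"y": 0.4,"z": 0.2,"yaw": 0},
    {"x": 0.1,"y": 0.8,"z": 0.2,"yaw": 0},
    {"x": 0.1,"y": 1.2,"z": 0.2,"yaw": 0},
    {"x": 0.1,"y": 1.5,"z": 0.2,"yaw": 0},
    {"x": 0.1,"y": 1.5,"z": 0.2,"yaw": 0},
  ],
  jaw=0,
)

```text
clock: 32.25
ee_pos: [0.6176, -0.0912, 0.2102]
ee_rot: [0.297, 0.219, 0.923, -0.111]
wrist_force: [0.4, -0.6, 0.2]
width: 0.0004
grip_force: 0.0
```

```bash
python3 st.py
```

```text
t 32.25 [ 0.6176 -0.0912  0.2102] F [ 0.4 -0.6  0.2] j [-0.1244 -0.1408  2.057  -0.4427  0.6815 -0.9606] 
zdir [ 0.5003 -0.3345 -0.7986] tilt 37.0 hd -33.8 yax [ 0.4697  0.8797 -0.0742]
cup axes x,y,z: [[-0.801, -0.034, -0.597], [0.012, 0.997, -0.074], [0.598, -0.067, -0.799]] TCP [-0.1465  0.1233  0.2102]
```

Call:
arm_command(
  steps=[
    {"x": 0,"y": 0.15,"z": 0,"yaw": 0},
    {"x": 0,"y": 0.3,"z": 0,"yaw": 0},
    {"x": 0,"y": 0.3,"z": 0,"yaw": 0},
    {"x": 0,"y": -0.5,"z": 0,"yaw": 0},
    {"x": 0,"y": -1.5,"z": -0.5,"yaw": 0},
    {"x": -0.5,"y": -3,"z": -2,"yaw": 0},
    {"x": -1,"y": -5,"z": -3.5,"yaw": 0},
    {"x": -1,"y": -6,"z": -5.5,"yaw": 0},
    {"x": -1,"y": -6,"z": -7.5,"yaw": 0},
  ],
  jaw=0,
)

```text
clock: 33.15
ee_pos: [0.4805, -0.1741, 0.3701]
ee_rot: [0.296, 0.22, 0.923, -0.111]
wrist_force: [1.4, -1.2, 0.9]
width: 0.0001
grip_force: 0.0
```

```bash
python3 st.py; python3 - <<'E'
from h import *
import cv2
s=ctrl.read_state();c=cam("wrist",s);im=ctrl.get_image("wrist").copy();cv2.imwrite("pics/w7.png",im[...,::-1])
cs=cam("scene");si=ctrl.get_image("scene").copy();cv2.imwrite("pics/s7.png",si[...,::-1])
H=np.array([-.075,.1365])
for a in(60,80,90,100,110):
    t=-np.radians(a);Rm=np.array([[np.cos(t),-np.sin(t)],[np.sin(t),np.cos(t)]])
    q=lambda x,y,z:cup(*(H+Rm@[x,y]),z)
    print(a,"thumb",proj(c,q(.01,-.1515,.164)),proj(cs,q(.01,-.1515,.164)),"handle",proj(cs,q(-.036,-.0945,.22)),proj(cs,q(-.036,-.0945,.16)),"edge top",proj(cs,q(0,-.14,.231)),proj(c,q(0,-.14,.231)))
for n,i in(("w",im),("s",si)):
    hsv=cv2.cvtColor(i,cv2.COLOR_RGB2HSV);m=cv2.inRange(hsv,(15,110,110),(35,255,255))
    k,l,st,ce=cv2.connectedComponentsWithStats(m);print(n,[(st[j].tolist(),ce[j].round(0).tolist()) for j in range(1,k) if st[j,4]>12])
E
```

```text
t 33.15 [ 0.4805 -0.1741  0.3701] F [ 1.4 -1.2  0.9] j [-0.4399 -0.6368  2.1085 -0.1073  1.0337 -1.5173] 
zdir [ 0.498  -0.336  -0.7994] tilt 36.92 hd -34.0 yax [ 0.4725  0.8782 -0.0748]
cup axes x,y,z: [[-0.802, -0.032, -0.596], [0.016, 0.997, -0.075], [0.597, -0.069, -0.799]] TCP [-0.2301 -0.0135  0.3701]
60 thumb [373.7943  83.5024] [315.7806 238.4481] handle [278.0628 219.1193] [278.3195 240.2158] edge top [309.6459 214.8304] [398.1787 137.2559]
80 thumb [436.281  62.441] [297.4832 253.6407] handle [260.15   224.1308] [261.3964 245.1856] edge top [290.1939 227.9648] [465.6748 122.0839]
90 thumb [470.0375  58.606 ] [285.4773 259.3436] handle [250.5446 224.8881] [252.3227 245.9307] edge top [277.9096 232.6317] [500.6607 120.8556]
100 thumb [502.654   60.0051] [272.1158 263.3755] handle [241.0016 224.4143] [243.3028 245.4523] edge top [264.5113 235.6897] [533.3807 124.322 ]
110 thumb [531.953   66.6044] [257.9433 265.5185] handle [231.8947 222.7335] [234.6857 243.7744] edge top [250.5553 236.9737] [561.6401 132.239 ]
w [([50, 0, 20, 82, 742], [58.0, 39.0]), ([313, 25, 14, 14, 80], [319.0, 31.0]), ([324, 32, 12, 14, 93], [329.0, 39.0]), ([303, 38, 21, 18, 181], [314.0, 46.0]), ([497, 47, 53, 74, 966], [527.0, 75.0]), ([261, 257, 6, 64, 288], [263.0, 289.0]), ([300, 257, 6, 63, 281], [303.0, 289.0]), ([38, 331, 407, 19, 5845], [260.0, 342.0])]
s [([442, 203, 7, 44, 124], [444.0, 226.0]), ([255, 241, 8, 13, 53], [260.0, 247.0]), ([256, 260, 7, 12, 75], [259.0, 266.0])]
```

Call:
arm_command(
  steps=[
    {"x": 0,"y": 0,"z": -1,"yaw": 0},
    {"x": 0,"y": 0,"z": -1,"yaw": 0},
    {"x": 0,"y": 0,"z": -1,"yaw": 0},
  ],
  jaw=0,
)

```text
clock: 33.55
ee_pos: [0.4703, -0.1643, 0.3894]
ee_rot: [0.297, 0.219, 0.923, -0.111]
wrist_force: [0.6, -0.9, -0.1]
width: 0.0003
grip_force: 0.0
```

```bash
python3 -c "
from workcell import ctrl
print(ctrl.job_done())"
```

```text
the job is handed in; nothing more can be done
None
```

I handed the job in at 33.6 s of the 64 s, with no verdict returned: by my measurements the right door is open about 104°, the bolt is drawn about 13–14 mm, the left door is open about 109°, and the arm is clear. To reach the bolt I tilted the tool by driving the arm against its joint limits. I saw the bottles standing until I opened the left door and did not re-check the bottles or the case after that.

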